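# Refit the junction-box parts of a battery pack

### The arm

A 6-joint arm with a two-finger parallel gripper is mounted at the origin on the work surface. World frame = base frame: x ahead of the robot, y to its left, z up, the work surface at z = 0. Lengths are in m, angles in rad, forces in N, time in s.
With the tool pointing down it reaches from about 0.35 to 0.85 m from the base axis. Payload 8.1 kg.
Tool frame: the origin (TCP) lies on the mounting face of the last link; the fingertips stand 186 mm ahead of it and the grasp point (between the pads) lies 167 mm ahead of it; z points along the fingers, x is the direction in which the jaws open and shut, and the axes are right-handed (so a half turn about z gives the same grasp; the last joint's range is limited). The gripper opens to 93 mm and grips with 3 to 60 N. Pads are 15 mm wide; open, the fingers measure 128 mm over their backs; the gripper's body (75 mm by 188 mm) begins 65 mm behind the grasp point.
Start: joints at [-1.292, 0.13, 1.488, -0, 1.523, -0.085], TCP at [0.214, -0.561, 0.405] pointing down, gripper open.
Joint ranges: [-2.96, 2.96], [-0.89, 2.26], [0.02, 2.5], [-1.34, 4.48], [0, 2.73], [-2.66, 2.66]. Speed limits (rad/s): [2.39, 2.39, 2.79, 3.14, 3.14, 3.14].

### API

Orientations are given as a 3x3 rotation matrix whose columns are the frame's x, y, z axes.
In Python, from cell import arm, viewer gives the robot as it stands.
- The arm moves only by the tool jog_arm, never from a script. Its arguments are lists of equal length, an entry for each row: "slide": the shift along the tool's x, y, z each as a share of 0.1 m, from -1 to 1, a list of three; "dr": the turn, a rotation vector about the tool's x, y, z each as a share of 30 degrees, from -1 to 1, a list of three. In form: {"slide": [[x, y, z], ...], "dr": [[wx, wy, wz], ...]}. A call has 1 to 10 rows; each row is the pose to reach, as a shift and turn from the pose measured when the call began, along the tool's axes at that moment; what a row does not reach only later rows make up. A row lasts 1/8 s, in which the tool goes at most 62.5 mm and 10.7 degrees, less where a joint would pass 70% of its speed; a pose out of reach is approached as far as the arm can. A call with a number of a shift or a turn outside -1 to 1 is refused whole. A call with a gripper value outside its range is refused whole. "jaw" is the opening in per cent of the stroke, from 0 (shut) to 100 (fully open), set as the call begins (left out, the last holds). The fingers move at their own pace and stop on an object; "force" is the grip in N (left out, the last holds). Time passes only in rows, so rows that repeat a pose let the fingers close. It gives the time, the measured TCP pose, the force and the opening at its end, in the units of the state.
- arm.sense(): the state, without advancing time (a new reading comes with each control period).
- viewer.snapshot(name): name is "side" or "top"; returns the picture (384x512x3 uint8, red, green, blue); there is no depth.
- viewer.camera_params(name): a dict with "fov_y" (degrees; the focal length in pixels is half the picture's height over the tangent of half this angle, whatever the lens; pixels are square), "cx", "cy" (the principal point, pixels), "R" (3x3) and "t" (3): a world point X has camera coordinates R X + t. Camera axes: x right, y down, z forward; pixel columns grow to the right and rows downward; lengths in m; the calibration is good to about 2 mm. A picture is of the moment at which its call begins. camera_params takes no time and is no camera call.
- arm.close_job(): hands the job in, once; it reports no verdict.
Trained networks look in the newest picture that a camera, given by its name, has taken for a name from the list of things; names that differ only in an ending like _2 or _b are one class to them, and where a whole thing is asked for, a point or a joint stands for the part that bears it (a point fixed in the world has none). Each returns a list of dicts, best first, with "p" (0 to 1); they miss things now and then, are a little off and sometimes report something else, mostly with a low value. They report only what shows in the picture. A call takes as long as a camera call. They do not tell look-alikes from the thing itself.
- viewer.spot_in(camera, query): "centre" ([column, row] in pixels, amid what is visible of it).
- viewer.mark_of(camera, query): "centre" ([column, row] in pixels: a listed point, or the origin of a listed thing).
The state is a dict: "time": time; "joints": joint angles; "qd": joint speeds; "joint_efforts": joint torques, N m; "tool_pos": TCP position; "ee_rot": TCP orientation; "ft_force": force on the tool from outside, world axes, zero at the start; "ft_torque": the same for the moment, N m; "width": opening from 0.0 (shut) to 1.0 (fully open).
Only numpy, scipy, OpenCV 4.12 (cv2) and the standard library are available. Lean on these libraries where they do the work, as an engineer would, in place of code of your own. Each camera call takes 0.05 s, during which the arm holds its last target.

### The job

Set the contactor, the fuse and the busbar each into the seat made for it (the one whose floor has its colour and outline: blue, white, copper), flat on the floor, well centred and squared up with the rim; the orange service plug must stay out of its seat until those three are in, so put it in its round orange seat last, upright. Set the parts down rather than dropping them, and do not disturb the bowl and the screwdriver.

Things in the scene. Friction and masses are not known exactly. Their poses are not given: they have to be found in the camera images.
- contactor: contactor: black block 60 x 44 x 48 mm (x, y, z) with a blue band across it and two brass studs on top (58 mm high in all), about 0.3 kg. Loose, upright. Origin: centre of the underside; x along the 60 mm side, z up. Easily gripped across y
- fuse: fuse: white ceramic barrel, 34 mm diameter, lying along x, axis 20 mm above the underside; square steel end plates 40 x 40 x 6 mm at x = -37 and +37 mm, and steel blades that reach to x = -55 and +55 mm, 20 mm up; about 0.2 kg. Loose, stands on its end plates. Origin: centre of the underside; x along the barrel, z up. Easily gripped across y on the barrel
- busbar: busbar: bridge-shaped copper bar 130 x 26 mm, its feet (5 mm thick) at both ends, with a black insulating block in the middle, 50 x 30 mm (x, y), from 10 to 28 mm above the underside; about 0.15 kg. Loose, feet down. Origin: centre of the underside (below the black block); x along the bar, z up. Easily gripped across y on the black block
- plug: service plug: orange disc, 64 mm diameter, 22 mm high, with an upright orange grip bar on it, 52 x 14 mm (x, y), from 20 to 56 mm above the underside; about 0.16 kg. Loose, upright. Origin: centre of the underside; x along the bar, z up. Easily gripped across y on the bar
- contactor_seat: contactor's seat: rectangular, blue floor. Fixed to the surface. Floor 4 mm thick, black rim 5 mm thick whose top is 10 mm above the work surface; inside the rim 76 x 60 mm (x, y). Origin: centre of the underside; x along the longer side, z up. The part sits on the floor with 8 mm to spare all round when centred, its long side along the seat's (either way round)
- fuse_seat: fuse's seat: rectangular, white floor. Fixed to the surface. Floor 4 mm thick, black rim 5 mm thick whose top is 10 mm above the work surface; inside the rim 126 x 56 mm (x, y). Origin: centre of the underside; x along the longer side, z up. The part sits on the floor with 8 mm to spare all round when centred, its long side along the seat's (either way round)
- busbar_seat: busbar's seat: long and narrow, copper-coloured floor. Fixed to the surface. Floor 4 mm thick, black rim 5 mm thick whose top is 10 mm above the work surface; inside the rim 146 x 46 mm (x, y). Origin: centre of the underside; x along the longer side, z up. The part sits on the floor with 8 mm to spare all round when centred, its long side along the seat's (either way round)
- plug_seat: service plug's seat: round, orange floor. Fixed to the surface. Floor 4 mm thick, black rim 5 mm thick whose top is 10 mm above the work surface, 80 mm inside diameter. Origin: centre of the underside; z up. The plug may be turned any way in it
- bowl: bystander, leave alone: steel bowl, 84 mm across the rim, 34 mm high, standing loose at the far side. Origin: centre of the underside
- screwdriver: bystander, leave alone: red-handled screwdriver, 200 mm long, lying loose roughly along world y at the far side. Origin: underside, near its middle; x from handle to tip
There are look-alikes about, which are no part of the job. Leave any green or red look-alike of the busbar_seat alone.

How it is judged:
On the way, in this order (a step that is already met when the one before it is completed fails the run):
1. contactor, fuse and busbar are in their seats while the service plug is still out of its own (horizontal distance between contactor and contactor_seat below 0.012 m and z of contactor in the frame of contactor_seat below 0.008 m and angle between each of contactor, fuse, busbar's own z axis and vertical below 0.12 rad and linear speed of each of contactor, fuse, busbar below 0.03 m/s and angle between the x axis of contactor and the x axis of contactor_seat, either way round below 0.25 rad and horizontal distance between fuse and fuse_seat below 0.012 m and z of fuse in the frame of fuse_seat below 0.008 m and angle between the x axis of fuse and the x axis of fuse_seat, either way round below 0.25 rad and horizontal distance between busbar and busbar_seat below 0.012 m and z of busbar in the frame of busbar_seat below 0.008 m and angle between the x axis of busbar and the x axis of busbar_seat, either way round below 0.25 rad and horizontal distance between plug and plug_seat above 0.08 m), for 0.2 s.
2. the service plug is in its seat (horizontal distance between plug and plug_seat below 0.012 m and z of plug in the frame of plug_seat below 0.008 m and angle between plug's own z axis and vertical below 0.12 rad and linear speed of plug below 0.03 m/s), for 0.2 s.
At the end, for the whole second after the job is handed in: Each part in its own seat: within 12 mm of the seat's centre, underside less than 8 mm above the seat's underside (floor at 4 mm), within 0.12 rad of upright, slower than 0.03 m/s, and (but for the round plug) within 0.25 rad of the seat's direction, either way round (all of step 2 and horizontal distance between contactor and contactor_seat below 0.012 m and z of contactor in the frame of contactor_seat below 0.008 m and angle between each of contactor, fuse, busbar's own z axis and vertical below 0.12 rad and linear speed of each of contactor, fuse, busbar below 0.03 m/s and angle between the x axis of contactor and the x axis of contactor_seat, either way round below 0.25 rad and horizontal distance between fuse and fuse_seat below 0.012 m and z of fuse in the frame of fuse_seat below 0.008 m and angle between the x axis of fuse and the x axis of fuse_seat, either way round below 0.25 rad and horizontal distance between busbar and busbar_seat below 0.012 m and z of busbar in the frame of busbar_seat below 0.008 m and angle between the x axis of busbar and the x axis of busbar_seat, either way round below 0.25 rad); the robot touches nothing.
It fails at once if the bowl or the screwdriver is moved by more than 25 mm (distance of any of bowl, screwdriver from where it was at the start of the episode above 0.025 m).
It fails at once if a part is dropped (faster than 0.7 m/s within 30 mm of the work surface) ((linear speed of contactor above 0.7 m/s and height (world z) of contactor below 0.03 m) or (linear speed of fuse above 0.7 m/s and height (world z) of fuse below 0.03 m) or (linear speed of busbar above 0.7 m/s and height (world z) of busbar below 0.03 m) or (linear speed of plug above 0.7 m/s and height (world z) of plug below 0.03 m)).
It also fails if it takes over 106 s, if anything falls off the work surface, if the arm or the gripper's body presses on something with over 40 N, if the wrist force passes 120 N, or if a joint passes its speed limit or range.

## Working session

There is one attempt and no reset: what is moved stays moved. The work goes in short steps, Python scripts to look and compute and a tool call to move; the robot and the scene stay as the last step left them, time stands still between calls to the robot, and variables do not carry over. Pictures are saved under pics/ and viewed, and the job is handed in when it is done.

Besides the shell and the picture viewer there is one more tool, called after "Call:" as name(argument=value, ...) on one line, values as JSON. jog_arm: Moves the arm, as the interface text tells. Its arguments: {"type":"object","properties":{"slide":{"type":"array","items":{"type":"array","items":{"type":"number","minimum":-1,"maximum":1}}},"dr":{"type":"array","items":{"type":"array","items":{"type":"number","minimum":-1,"maximum":1}}},"jaw":{"type":"number"},"force":{"type":"number"}},"required":["slide","dr"]}

```bash
mkdir -p pics; ls; python3 - <<'E'
from cell import arm, viewer
import cv2,numpy as np
print(arm.sense())
for n in ("side","top"):
    im=viewer.snapshot(n); cv2.imwrite(f"pics/{n}0.png",im[:,:,::-1])
    print(n,viewer.camera_params(n))
E
```

```text
pics
{'time': 0.0, 'joints': array([-1.29239917e+00,  1.31143830e-01,  1.48930643e+00,  2.56685375e-05,
        1.52300643e+00, -8.53933059e-02]), 'qd': array([-0.00022751,  0.00015034, -0.00039547,  0.0009426 ,  0.00016275,
        0.00215073]), 'joint_efforts': array([-4.16524708e-04, -5.59843326e+01, -4.91755235e+01,  7.67205586e-02,
        3.54156678e-02, -1.24117037e-04]), 'tool_pos': array([ 0.21345459, -0.56049034,  0.40368258]), 'ee_rot': array([[ 3.55817553e-01, -9.34555312e-01, -4.87613247e-04],
       [-9.34553598e-01, -3.55817840e-01,  1.79931305e-03],
       [-1.85505906e-03, -1.84526452e-04, -9.99998262e-01]]), 'ft_force': array([-0.71197837,  0.32168161,  0.46481666]), 'ft_torque': array([ 0.03969192,  0.02159103, -0.05732491]), 'width': 1.0013105251179035}
side {'fov_y': 44.9722539882813, 'cx': 257.05772243476247, 'cy': 196.9998630170193, 'R': array([[-0.83576164, -0.54883647,  0.01676344],
       [-0.42304523,  0.62414511, -0.65686803],
       [ 0.35005031, -0.5560768 , -0.75381919]]), 't': array([0.49098159, 0.23591515, 1.13798408])}
top {'fov_y': 49.35445750284255, 'cx': 260.0797768987268, 'cy': 190.021871761877, 'R': array([[-2.97681931e-02, -9.99556828e-01,  5.70414594e-05],
       [-9.70290750e-01,  2.88829005e-02, -2.40211653e-01],
       [ 2.40103551e-01, -7.20601368e-03, -9.70720536e-01]]), 't': array([0.07609778, 0.56539424, 1.06023429])}
```

View pics/top0.png

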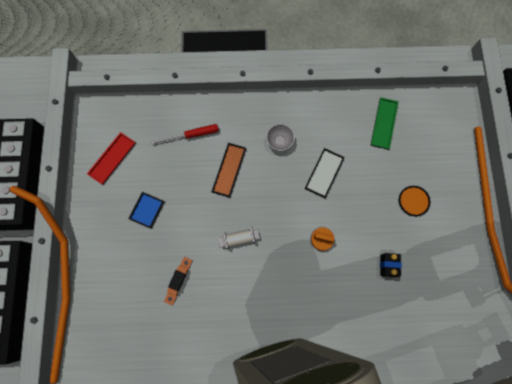

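View pics/side0.png

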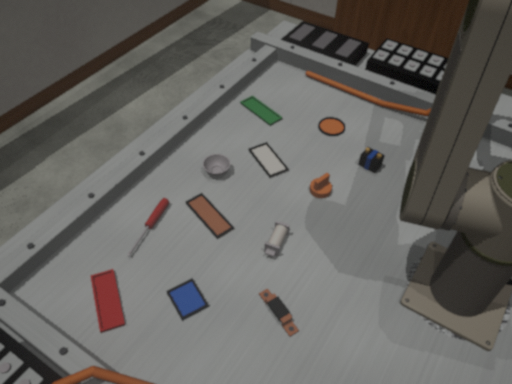

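```bash
cat > h.py <<'E'
from cell import arm, viewer
import cv2,numpy as np
def cam(n):
    p=viewer.camera_params(n); f=192/np.tan(np.radians(p['fov_y'])/2)
    return p,f
def ray(n,uv,z):
    p,f=cam(n); R=np.array(p['R']);t=np.array(p['t'])
    d=R.T@np.array([(uv[0]-p['cx'])/f,(uv[1]-p['cy'])/f,1.]); C=-R.T@t
    return C+d*(z-C[2])/d[2]
def proj(n,X):
    p,f=cam(n); c=(np.array(p['R'])@np.atleast_2d(X).T).T+p['t']
    return np.c_[c[:,0]/c[:,2]*f+p['cx'],c[:,1]/c[:,2]*f+p['cy']]
E
python3 - <<'E'
from h import *
for q in "contactor fuse busbar plug contactor_seat fuse_seat busbar_seat plug_seat".split():
    for c in ("top","side"):
        r=viewer.mark_of(c,q)
        for d in r[:4]:
            if d['p']>.15: print(q,c,round(d['p'],2),np.round(d['centre'],1),ray(c,d['centre'],0).round(4))
E
```

```text
contactor top 0.64 [387.5 266. ] [ 0.359  -0.2849  0.    ]
contactor side 0.96 [367.7 164.4] [ 0.3694 -0.2884  0.    ]
fuse top 0.71 [235.1 238.2] [0.448  0.1326 0.    ]
fuse side 0.74 [275.8 245.4] [0.4445 0.1277 0.    ]
fuse side 0.74 [330.9 124.1] [ 0.5513 -0.3947  0.    ]
busbar top 0.81 [183.1 280.5] [0.3367 0.276  0.    ]
busbar side 0.96 [276.8 312.8] [0.3406 0.291  0.    ]
plug top 0.85 [323.3 241.7] [ 0.4309 -0.113   0.    ]
plug top 0.42 [184.1 283. ] [0.33   0.2732 0.    ]
plug side 0.88 [319.2 192.3] [ 0.4386 -0.1026  0.    ]
contactor_seat top 0.88 [148.  212.6] [0.528  0.3782 0.    ]
contactor_seat top 0.69 [278.2 139.2] [7.378e-01 5.000e-04 0.000e+00]
contactor_seat side 0.79 [186.2 300.6] [0.5381 0.3848 0.    ]
fuse_seat top 0.72 [321.1 172.6] [ 0.6312 -0.1198  0.    ]
fuse_seat side 0.68 [268.4 158.7] [ 0.6356 -0.1373  0.    ]
busbar_seat top 0.81 [112.  158.2] [0.6933 0.4891 0.    ]
busbar_seat top 0.79 [386.8 123.1] [ 0.7793 -0.3262  0.    ]
busbar_seat top 0.75 [228.9 171.2] [0.6434 0.1476 0.    ]
busbar_seat side 0.89 [108.5 301. ] [0.6913 0.4887 0.    ]
busbar_seat side 0.69 [210.3 215.7] [0.6478 0.1441 0.    ]
busbar_seat side 0.57 [259.5 109.1] [ 0.7916 -0.3262  0.    ]
plug_seat top 0.86 [413.5 200.3] [ 0.5412 -0.3781  0.    ]
plug_seat side 0.83 [328.2 126.6] [ 0.5529 -0.3782  0.    ]
plug_seat side 0.45 [270.1 156.5] [ 0.6364 -0.1485  0.    ]
```

The top picture shows the seats: blue (148,210), copper (229,170), white (325,173) and orange (415,201). The parts are the fuse (240,238), busbar (178,281), plug (322,239) and contactor (390,265). The red and green ones are decoys. Next I'll segment by colour to get finer poses.

```bash
cat > seg.py <<'E'
from h import *
def seg(n,im,uv,mode,win=45):
    hsv=cv2.cvtColor(im,cv2.COLOR_RGB2HSV).astype(int); H,S,V=hsv[...,0],hsv[...,1],hsv[...,2]
    m={'blue':(H>100)&(H<130)&(S>120)&(V>60),'orange':(H<22)&(S>110)&(V>80),'white':(S<30)&(V>195),'dark':(V<75)}[mode]
    w=np.zeros(m.shape,bool);u,v=map(int,uv);w[max(0,v-win):v+win,max(0,u-win):u+win]=1
    k,l,st,ce=cv2.connectedComponentsWithStats((m&w).astype(np.uint8))
    if k<2:return None
    i=1+np.argmax(st[1:,4]); ys,xs=np.nonzero(l==i); return np.c_[xs,ys].astype(float)
def plane(n,px,z): return np.array([ray(n,p,z)[:2] for p in px])
def rect(P):
    (c,s,a)=cv2.minAreaRect((P*1000).astype(np.float32))
    a=np.radians(a)
    if s[0]<s[1]: s=s[::-1]; a+=np.pi/2
    a=(a+np.pi/2)%np.pi-np.pi/2
    d=P-P.mean(0);w,v=np.linalg.eigh(d.T@d);pa=np.arctan2(v[1,1],v[0,1]);pa=(pa+np.pi/2)%np.pi-np.pi/2
    return np.round(c,1),np.round(s,1),'ang',round(a,3),'mean',(P.mean(0)*1000).round(1),'pca',round(pa,3),len(P)
E
cat > m1.py <<'E'
from seg import *
for n in ("top","side"):
    im=viewer.snapshot(n)
    c={"top":dict(bs=(148,210),cs=(229,170),ws=(325,173),os=(415,201),bb=(178,281),pl=(322,239),ct=(390,265),fu=(240,238)),
     "side":dict(bs=(187,299),cs=(210,215),ws=(268,160),os=(331,126),bb=(278,312),pl=(320,186),ct=(372,160),fu=(277,239))}[n]
    for k,m,z in (('bs','blue',.004),('cs','orange',.004),('ws','white',.004),('os','orange',.004),('bb','dark',.028),('pl','orange',.03),('ct','blue',.048),('ct','dark',.03),('fu','white',.037)):
        px=seg(n,im,c[k],m,20 if k in('ct','fu','bb','pl') else 36)
        if px is None: print(n,k,m,None);continue
        print(n,k,m,*rect(plane(n,px,z)))
    s=cv2.resize(im[120:320,80:450] if n=="top" else im[90:350,80:450],None,fx=2.15,fy=2.15,interpolation=cv2.INTER_CUBIC)
    cv2.imwrite(f"pics/{n}_z.png",s[:,:,::-1])
E
python3 m1.py
```

```text
top bs blue [535.8 382.5] [79.  60.3] ang -0.428 mean [535.6 382.8] pca -0.448 591
top cs orange [648.1 148.1] [146.   46.1] ang -0.327 mean [646.7 148.2] pca -0.326 765
top ws white None
top os orange [ 540.2 -378.2] [78.5 77.6] ang -1.149 mean [ 539.8 -378.2] pca -0.216 603
top bb dark [340.2 285.1] [56.3 34.2] ang -0.413 mean [336.7 286.1] pca -0.464 240
top pl orange [ 435.7 -106. ] [60.8 60.5] ang -0.829 mean [ 435.9 -105.8] pca -0.383 404
top ct blue [ 361.3 -281.6] [45.5 15.6] ang 1.541 mean [ 361.1 -282.1] pca 1.464 108Traceback (most recent call last):
  File "m1.py", line 9, in <module>
    print(n,k,m,*rect(plane(n,px,z)))
                      ~~~~~^^^^^^^^
  File "seg.py", line 9, in plane
    def plane(n,px,z): return np.array([ray(n,p,z)[:2] for p in px])
                                        ~~~^^^^^^^
  File "h.py", line 7, in ray
    p,f=cam(n); R=np.array(p['R']);t=np.array(p['t'])
        ~~~^^^
  File "h.py", line 4, in cam
    p=viewer.camera_params(n); f=192/np.tan(np.radians(p['fov_y'])/2)
ValueError: time passes only in moves, steps and waits
```

```bash
cat > h.py <<'E'
from cell import arm, viewer
import cv2,numpy as np
_c={}
def cam(n):
    if n not in _c:
        p=viewer.camera_params(n); f=192/np.tan(np.radians(p['fov_y'])/2)
        _c[n]=(dict(cx=p['cx'],cy=p['cy'],R=np.array(p['R']),t=np.array(p['t'])),f)
    return _c[n]
def ray(n,uv,z):
    p,f=cam(n); R=p['R'];t=p['t'];uv=np.atleast_2d(uv)
    d=np.c_[(uv[:,0]-p['cx'])/f,(uv[:,1]-p['cy'])/f,np.ones(len(uv))]@R; C=-R.T@t
    X=C+d*((z-C[2])/d[:,2])[:,None]
    return X if len(X)>1 else X[0]
def proj(n,X):
    p,f=cam(n); c=(p['R']@np.atleast_2d(X).T).T+p['t']
    return np.c_[c[:,0]/c[:,2]*f+p['cx'],c[:,1]/c[:,2]*f+p['cy']]
E
sed -i 's/^def plane.*/def plane(n,px,z): return ray(n,px,z)[:,:2]/; s/V>195/V>160/' seg.py
python3 m1.py
```

```text
top bs blue [535.8 382.5] [79.  60.3] ang -0.428 mean [535.6 382.8] pca -0.448 591
top cs orange [648.1 148.1] [146.   46.1] ang -0.327 mean [646.7 148.2] pca -0.326 765
top ws white [ 630.4 -128.1] [117.   49.3] ang -0.486 mean [ 629.7 -128.1] pca -0.49 654
top os orange [ 540.2 -378.2] [78.5 77.6] ang -1.149 mean [ 539.8 -378.2] pca -0.216 603
top bb dark [340.2 285.1] [56.3 34.2] ang -0.413 mean [336.8 286. ] pca -0.477 238
top pl orange [ 435.7 -106. ] [60.8 60.5] ang -0.829 mean [ 435.9 -105.8] pca -0.387 403
top ct blue [ 361.3 -281.6] [45.5 15.6] ang 1.541 mean [ 361.1 -282.1] pca 1.464 108
top ct dark [ 356.9 -282.3] [70.8 53.7] ang -0.11 mean [ 355.  -280.1] pca 0.013 387
top fu white [446.3 122.3] [62.  12.5] ang -1.389 mean [446.2 121.9] pca -1.381 107
side bs blue [539.1 379.7] [72.3 58.3] ang -0.425 mean [538.9 380.2] pca -0.42 660
side cs orange [652.2 144.7] [138.6  41.1] ang -0.327 mean [651.  144.9] pca -0.33 549
side ws white None
side os orange [ 544.4 -384.5] [77.2 76.3] ang -1.079 mean [ 543.8 -382.8] pca 0.758 295
side bb dark [338.7 291.9] [52.2 31.9] ang -0.4 mean [339.4 291.9] pca -0.44 264
side pl orange [ 440.  -103.4] [84.3 60.6] ang -0.91 mean [436.8 -99.5] pca -1.293 307
side ct blue [ 364.7 -265.3] [79.7 17.3] ang -1.524 mean [ 363.7 -269.9] pca -1.497 77
side ct dark [ 358.8 -281.9] [86.6 77.8] ang 1.499 mean [ 358.  -273.6] pca -0.884 362
side fu white None
```

View pics/top_z.png

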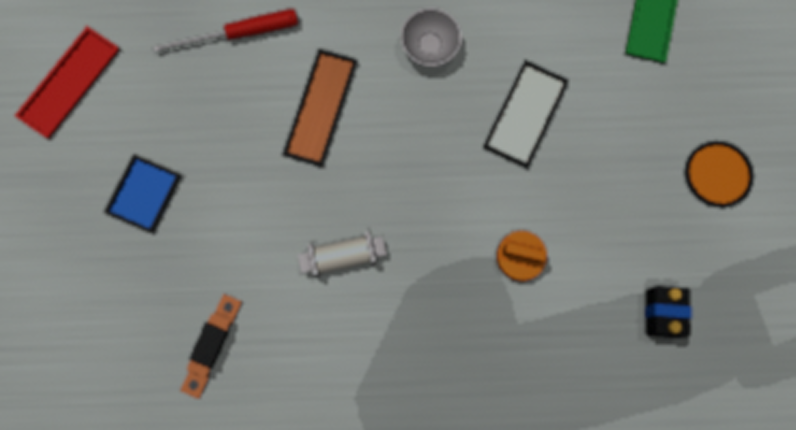

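View pics/side_z.png

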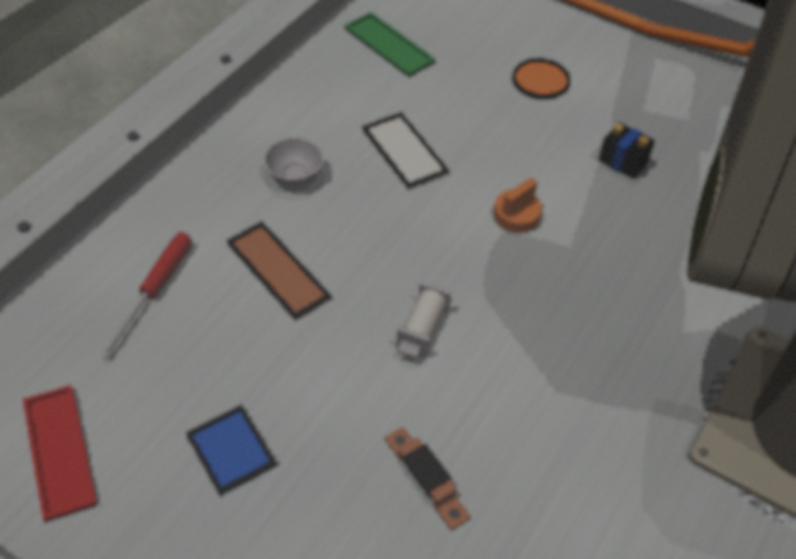

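```bash
cat > ov.py <<'E'
from seg import *
OFF={"top":np.array([-.0019,.0019,0]),"side":np.array([.0019,-.0019,0])}
def box(x0,x1,y0,y1,z0,z1): return [(x,y,z) for x in(x0,x1) for y in(y0,y1) for z in(z0,z1)]
def circ(r,z): return [(r*np.cos(a),r*np.sin(a),z) for a in np.linspace(0,2*np.pi,24)]
M={'contactor':[box(-.03,.03,-.022,.022,0,.048)],
'fuse':[box(-.04,-.034,-.02,.02,0,.04),box(.034,.04,-.02,.02,0,.04),box(-.055,.055,-.001,.001,.019,.021)],
'busbar':[box(-.065,-.045,-.013,.013,0,.005),box(.045,.065,-.013,.013,0,.005),box(-.025,.025,-.015,.015,.01,.028)],
'plug':[circ(.032,0)+circ(.032,.022),box(-.026,.026,-.007,.007,.02,.056)],
'contactor_seat':[box(-.043,.043,-.035,.035,0.01,.01),box(-.038,.038,-.03,.03,.01,.01)],
'fuse_seat':[box(-.068,.068,-.033,.033,0.01,.01),box(-.063,.063,-.028,.028,.01,.01)],
'busbar_seat':[box(-.078,.078,-.028,.028,0.01,.01),box(-.073,.073,-.023,.023,.01,.01)],
'plug_seat':[circ(.045,.01),circ(.04,.01)]}
def overlay(n,im,poses,out,S=5,h=26,only=None):
    tiles=[]
    for k,(x,y,a) in poses.items():
        c,s=np.cos(a),np.sin(a); T=lambda P:(np.array(P)@np.array([[c,s,0],[-s,c,0],[0,0,1]]))+[x,y,0]+OFF[n]
        c0=proj(n,T([(0,0,.015)]))[0]; u0,v0=int(c0[0])-h-5,int(c0[1])-h
        big=cv2.resize(im[v0:v0+2*h,u0:u0+2*h+10],None,fx=S,fy=S,interpolation=cv2.INTER_CUBIC)
        big=np.clip(big.astype(float)*1.3,0,255).astype(np.uint8).copy()
        for j,P in enumerate(M[k]):
            q=(proj(n,T(P))-[u0,v0]+.5)*S
            hl=cv2.convexHull(q.astype(np.float32)).astype(int)
            cv2.polylines(big,[hl],True,[(255,255,0),(0,255,255),(255,0,255)][j],1)
        tiles.append(big)
    r=int(np.ceil(len(tiles)/2)) if len(tiles)>1 else 1
    rows=[np.hstack(tiles[i:i+2]) for i in range(0,len(tiles)-len(tiles)%2,2)]
    if len(tiles)%2: rows.append(np.hstack([tiles[-1],0*tiles[-1]]))
    I=np.vstack(rows); 
    cv2.imwrite(out,I[:,:,::-1])
E
cat > p0.py <<'E'
poses=dict(contactor=(.361,-.282,.0),fuse=(.448,.12,-1.38),busbar=(.339,.285,-.44),plug=(.438,-.107,1.4))
seats=dict(contactor_seat=(.5375,.381,-.427),fuse_seat=(.632,-.130,-.487),busbar_seat=(.650,.146,-.327),plug_seat=(.542,-.380,0))
E
cat > o1.py <<'E'
from ov import *; from p0 import *; import sys
t=sys.argv[1]
for n in ("top","side"):
    im=viewer.snapshot(n)
    overlay(n,im,poses,f"pics/{n}_p{t}.png"); overlay(n,im,seats,f"pics/{n}_s{t}.png",S=4,h=36)
a=[cv2.imread(f"pics/{n}_p{t}.png") for n in("top","side")]; cv2.imwrite(f"pics/p{t}.png",np.vstack([cv2.resize(x,None,fx=1,fy=1) for x in a])[:, :])
E
python3 o1.py 1; python3 -c "
import cv2
for f in ['top_p1','side_p1','top_s1','side_s1']: print(cv2.imread('pics/'+f+'.png').shape)"
```

```text
(520, 620, 3)
(520, 620, 3)
(576, 656, 3)
(576, 656, 3)
```

View pics/top_p1.png

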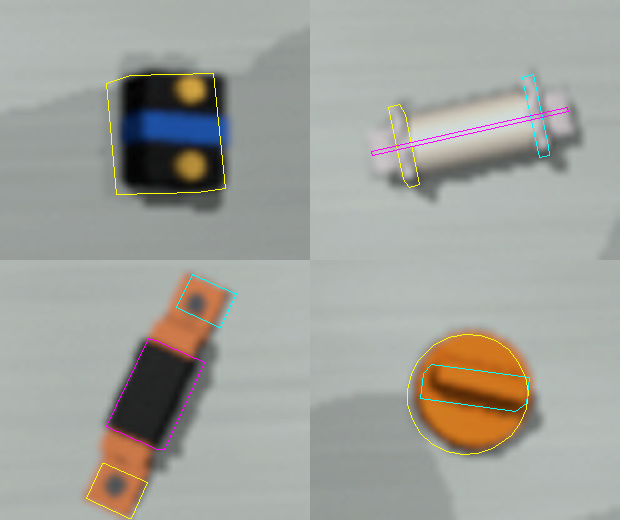

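View pics/side_p1.png

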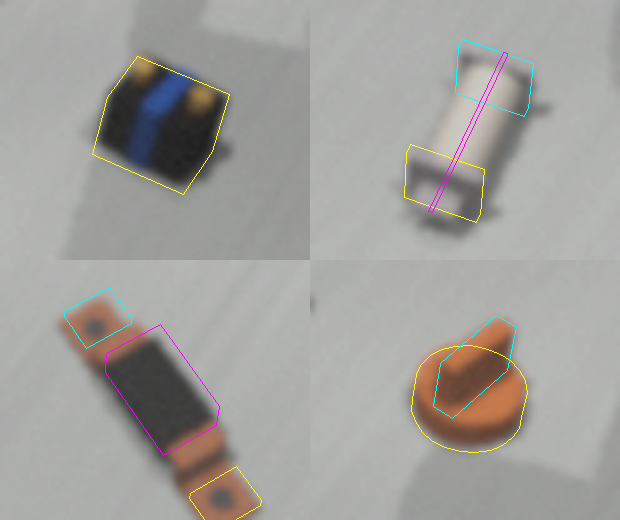

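View pics/top_s1.png

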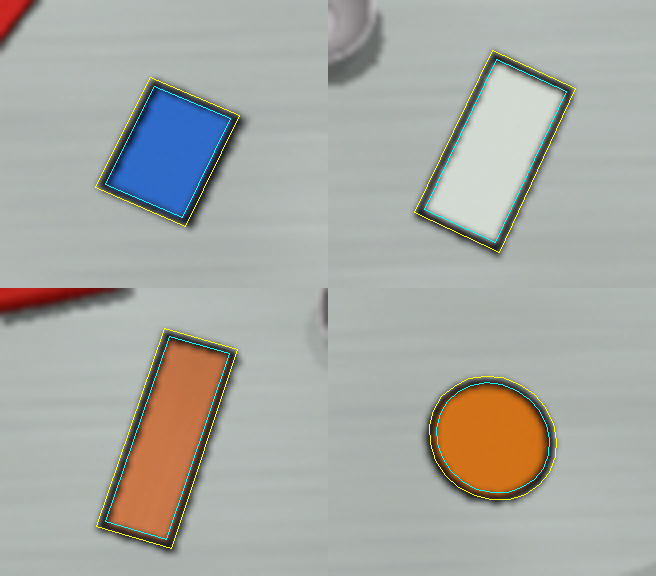

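View pics/side_s1.png

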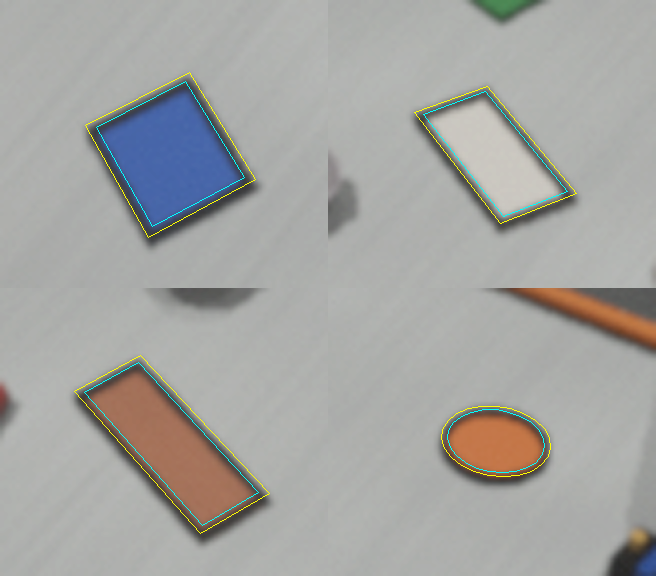

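Seat overlays line up within about 1 mm. The parts need a proper silhouette fit.

```bash
cat > fit.py <<'E'
from ov import *; from p0 import *
from scipy.optimize import minimize
FM=dict(M); FM['busbar']=M['busbar']+[box(-.045,.045,-.013,.013,.006,.011)]
FM['contactor']=M['contactor']
def mask(k,im):
    big=cv2.resize(im,None,fx=4,fy=4,interpolation=cv2.INTER_CUBIC)
    hsv=cv2.cvtColor(big,cv2.COLOR_RGB2HSV).astype(int); S,V=hsv[...,1],hsv[...,2]
    if k=='contactor': return (V<62)|(S>110)
    if k=='busbar': return (V<62)|(S>80)
    if k=='plug': return S>90
def render(n,k,p):
    x,y,a=p;c,s=np.cos(a),np.sin(a);m=np.zeros((384*4,512*4),np.uint8)
    for P in FM[k]:
        q=(proj(n,(np.array(P)@np.array([[c,s,0],[-s,c,0],[0,0,1]]))+[x,y,0]+OFF[n])+.5)*4
        cv2.fillConvexPoly(m,(cv2.convexHull(q.astype(np.float32))*16).astype(np.int32),1,shift=4)
    return m>0
if __name__=="__main__":
    ims={n:viewer.snapshot(n) for n in("top","side")}
    for k in ('contactor','busbar','plug'):
        p0=np.array(poses[k]); res=[]
        for cams in (("top",),("side",),("top","side")):
            MM={}
            for n in cams:
                c=proj(n,[*p0[:2],.01])[0]*4; m=mask(k,ims[n]); w=np.zeros_like(m); w[int(c[1])-130:int(c[1])+130,int(c[0])-140:int(c[0])+140]=1; MM[n]=m&w
            def cost(v):
                p=p0+v*[.001,.001,.02]; e=0
                for n in cams: r=render(n,k,p); e+=1-(r&MM[n]).sum()/(r|MM[n]).sum()
                return e
            r=minimize(cost,[0,0,0],method='Nelder-Mead',options=dict(initial_simplex=[[0,0,0],[8,0,0],[0,8,0],[0,0,8]],xatol=.05,fatol=1e-4))
            print(k,cams,(p0+r.x*[.001,.001,.02]).round(4),round(r.fun,3))
E
python3 fit.py
```

```text
contactor ('top',) [ 0.3607 -0.2852 -0.0991] 0.092
contactor ('side',) [ 0.3606 -0.2832  0.0318] 0.23
contactor ('top', 'side') [ 0.3608 -0.2853 -0.0918] 0.335
busbar ('top',) [ 0.3398  0.2877 -0.4166] 0.101
busbar ('side',) [ 0.3377  0.2883 -0.4276] 0.259
busbar ('top', 'side') [ 0.3398  0.2876 -0.4138] 0.366
plug ('top',) [ 0.4404 -0.1104  1.5464] 0.047
plug ('side',) [ 0.44   -0.1139  1.5652] 0.172
plug ('top', 'side') [ 0.4402 -0.1097  1.4846] 0.222
```

```bash
cat > p0.py <<'E'
poses=dict(contactor=(.3608,-.2853,-.095),fuse=(.444,.1195,-1.38),busbar=(.3395,.2878,-.416),plug=(.4403,-.110,1.40))
seats=dict(contactor_seat=(.5375,.381,-.427),fuse_seat=(.632,-.130,-.487),busbar_seat=(.650,.146,-.327),plug_seat=(.542,-.380,0))
E
python3 o1.py 2
```

```text
(no output)
```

View pics/top_p2.png

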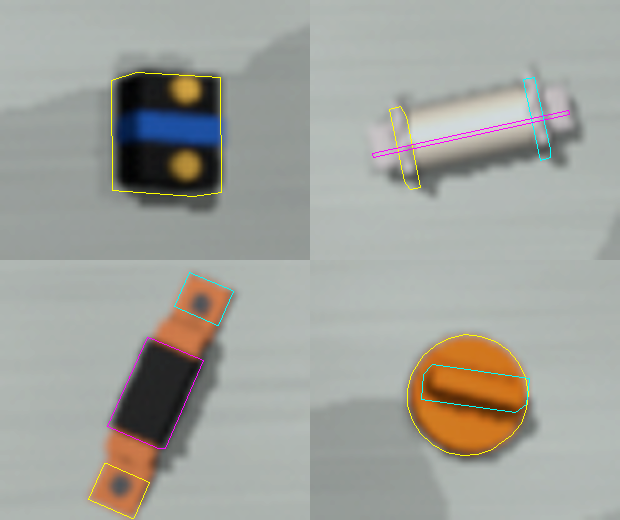

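View pics/side_p2.png

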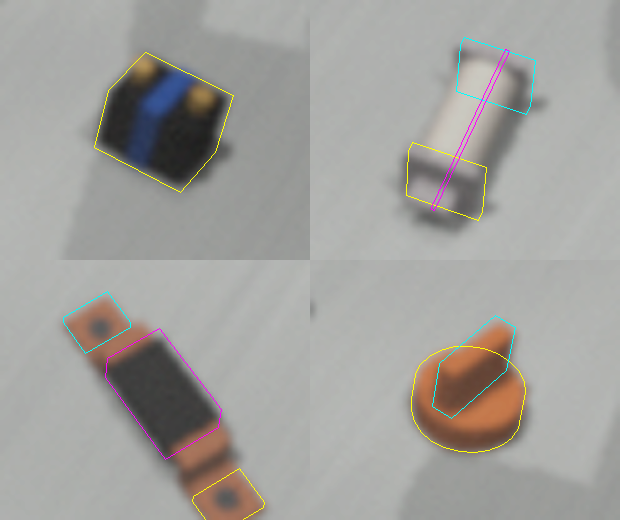

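```bash
cat > plan.py <<'E'
import sys,numpy as np
from scipy.spatial.transform import Rotation as Ro
from cell import arm
def Rt(p): c,s=np.cos(p),np.sin(p); return np.array([[c,s,0],[s,-c,0],[0,0,-1.]])
def plan(x,y,z,phi,turn=None):
    s=arm.sense(); P=np.array(s['tool_pos']);R=np.array(s['ee_rot']); T=np.array([x,y,z])
    p0=np.arctan2(R[1,0],R[0,0]); d=(phi-p0+np.pi)%(2*np.pi)-np.pi
    if turn and d*turn<0: d+=2*np.pi*turn
    print('t',round(s['time'],2),'pos',P.round(4),'phi',round(p0,3),'w',round(s['width'],3),'F',np.round(s['ft_force'],1),'j6',round(s['joints'][5],2))
    for N in range(1,20):
        out=[];Pc,Rc=P.copy(),R.copy();ok=True
        for i in range(1,N+1):
            Pn=P+(T-P)*i/N; Rn=Rt(p0+d*i/N)
            sl=Rc.T@(Pn-Pc)/.1; dr=Ro.from_matrix(Rc.T@Rn).as_rotvec()/np.radians(30)
            if max(abs(sl).max(),abs(dr).max())>1: ok=False;break
            sl=sl.round(3);dr=dr.round(3)
            Pc=Pc+Rc@sl*.1; Rc=Rc@Ro.from_rotvec(dr*np.radians(30)).as_matrix(); out.append((sl.tolist(),dr.tolist()))
        if ok:break
    for o in out: print(*o)
if __name__=="__main__": plan(*[float(a) for a in sys.argv[1:]])
E
python3 plan.py .3608 -.2853 .30 -1.666
```

```text
t 1.35 pos [ 0.2135 -0.5607  0.4047] phi -1.207 w 0.998 F [-1.1  0.1 -0.8] j6 -0.09
[-0.683, -0.785, 0.349] [0.0, 0.0, 0.292]
[-0.795, -0.673, 0.349] [0.0, 0.0, 0.292]
[-0.888, -0.543, 0.349] [0.0, 0.0, 0.293]
```

Call:
jog_arm(slide=[[-0.683, -0.785, 0.349], [-0.683, -0.785, 0.349], [-0.683, -0.785, 0.349], [-0.683, -0.785, 0.349]], dr=[[0, 0, 0.292], [0, 0, 0.292], [0, 0, 0.292], [0, 0, 0.292]], jaw=100, force=25)

```text
time: 1.85
tool_pos: [0.2626, -0.4694, 0.3705]
ee_rot: [[0.21, -0.978, 0.0], [-0.978, -0.21, -0.001], [0.001, 0.0, -1.0]]
ft_force: [-0.5, -0.4, -0.1]
width: 1.005
```

Call:
jog_arm(slide=[[-0.795, -0.673, 0.349], [-0.795, -0.673, 0.349], [-0.795, -0.673, 0.349], [-0.795, -0.673, 0.349]], dr=[[0, 0, 0.292], [0, 0, 0.292], [0, 0, 0.292], [0, 0, 0.292]])

```text
time: 2.35
tool_pos: [0.3116, -0.379, 0.3367]
ee_rot: [[0.058, -0.998, 0.001], [-0.998, -0.058, -0.003], [0.004, -0.001, -1.0]]
ft_force: [0.4, 0.1, 0.9]
width: 1.001
```

Call:
jog_arm(slide=[[-0.888, -0.543, 0.349], [-0.888, -0.543, 0.349], [-0.888, -0.543, 0.349], [-0.888, -0.543, 0.349]], dr=[[0, 0, 0.293], [0, 0, 0.293], [0, 0, 0.293], [0, 0, 0.293]])

```text
time: 2.85
tool_pos: [0.3606, -0.2888, 0.3025]
ee_rot: [[-0.095, -0.995, 0.002], [-0.995, 0.095, -0.005], [0.005, -0.002, -1.0]]
ft_force: [-0.8, 0.0, -0.4]
width: 1.003
```

```bash
python3 plan.py .3608 -.2853 .201 -1.666; python3 - <<'E'
from h import *
for n in("top","side"):
    im=viewer.snapshot(n); cv2.imwrite(f"pics/{n}_3.png",im[:,:,::-1])
E
```

```text
t 2.85 pos [ 0.3606 -0.2888  0.3025] phi -1.666 w 1.003 F [-0.8  0.  -0.4] j6 0.88
[-0.02, 0.002, 0.508] [-0.004, -0.01, -0.0]
[-0.018, 0.0, 0.507] [-0.0, 0.0, -0.0]
```

View pics/side_3.png

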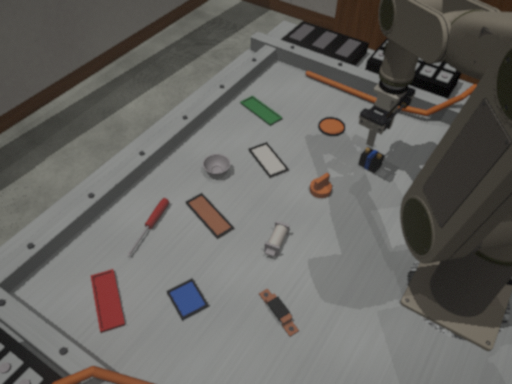

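Call:
jog_arm(slide=[[-0.03, 0, 0.5], [-0.04, 0, 0.99], [-0.04, 0, 0.99], [-0.04, 0, 0.99]], dr=[[-0.004, -0.01, 0], [-0.004, -0.01, 0], [-0.004, -0.01, 0], [-0.004, -0.01, 0]])

```text
time: 3.45
tool_pos: [0.3613, -0.2868, 0.2054]
ee_rot: [[-0.098, -0.995, 0.002], [-0.995, 0.098, -0.001], [0.001, -0.002, -1.0]]
ft_force: [1.0, 0.0, 0.2]
width: 1.001
```

```bash
python3 plan.py .3608 -.2853 .201 -1.666; python3 - <<'E'
from h import *
for n in("top","side"):
    im=viewer.snapshot(n); cv2.imwrite(f"pics/{n}_4.png",im[:,:,::-1])
E
```

```text
t 3.45 pos [ 0.3613 -0.2868  0.2054] phi -1.668 w 1.001 F [1.  0.  0.2] j6 0.89
[-0.014, 0.007, 0.044] [-0.003, -0.002, -0.005]
```

View pics/side_4.png

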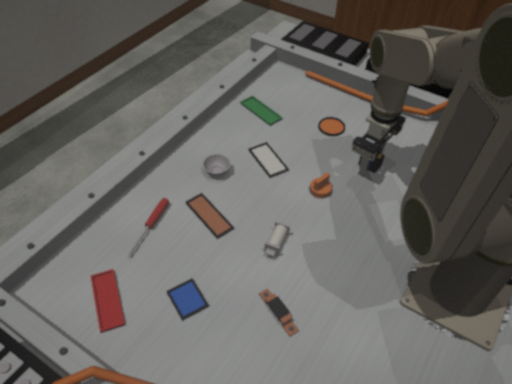

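The fingers straddle the contactor at (370,155), so I'll close the jaws.

Call:
jog_arm(slide=[[-0.01, 0, 0.04], [-0.01, 0, 0.04], [-0.01, 0, 0.04], [-0.01, 0, 0.04], [-0.01, 0, 0.04], [-0.01, 0, 0.04], [-0.01, 0, 0.04], [-0.01, 0, 0.04]], dr=[[0, 0, 0], [0, 0, 0], [0, 0, 0], [0, 0, 0], [0, 0, 0], [0, 0, 0], [0, 0, 0], [0, 0, 0]], jaw=0, force=25)

```text
time: 4.55
tool_pos: [0.362, -0.2859, 0.2022]
ee_rot: [[-0.097, -0.995, 0.003], [-0.995, 0.097, -0.003], [0.002, -0.004, -1.0]]
ft_force: [0.1, -0.1, -1.1]
width: 0.474
```

Call:
jog_arm(slide=[[0, 0, -0.3], [0, 0, -0.8], [0, 0, -0.95], [0, 0, -0.95]], dr=[[0, 0, 0], [0, 0, 0], [0, 0, 0], [0, 0, 0]])

```text
time: 5.05
tool_pos: [0.3619, -0.2859, 0.2976]
ee_rot: [[-0.097, -0.995, 0.005], [-0.995, 0.097, -0.004], [0.004, -0.005, -1.0]]
ft_force: [0.1, -0.7, -2.9]
width: 0.472
```

```bash
python3 plan.py .5375 .381 .305 1.144 1; python3 - <<'E'
from h import *
for n in("top","side"):
    im=viewer.snapshot(n); cv2.imwrite(f"pics/{n}_5.png",im[:,:,::-1])
E
```

```text
t 5.05 pos [ 0.3619 -0.2859  0.2976] phi -1.668 w 0.472 F [ 0.1 -0.7 -2.9] j6 0.89
[-0.972, -0.157, -0.013] [-0.008, -0.009, -0.767]
[-0.834, -0.525, -0.011] [-0.0, 0.0, -0.767]
[-0.562, -0.809, -0.01] [-0.0, 0.0, -0.768]
[-0.201, -0.965, -0.01] [-0.0, -0.0, -0.767]
[0.192, -0.966, -0.011] [-0.0, -0.0, -0.767]
[0.555, -0.814, -0.01] [-0.0, -0.0, -0.767]
[0.829, -0.532, -0.01] [-0.0, -0.0, -0.768]
```

View pics/side_5.png

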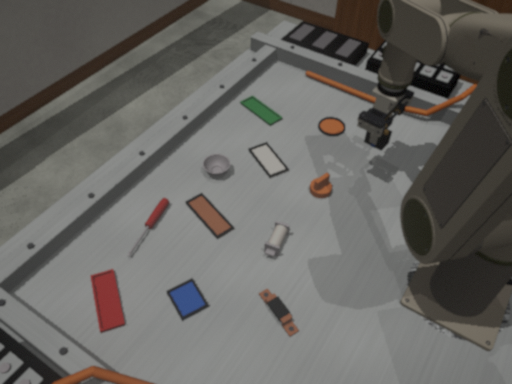

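Call:
jog_arm(slide=[[-0.972, -0.157, -0.013], [-0.972, -0.157, -0.013], [-0.972, -0.157, -0.013], [-0.972, -0.157, -0.013]], dr=[[-0.008, -0.009, -0.767], [-0.008, -0.009, -0.767], [-0.008, -0.009, -0.767], [-0.008, -0.009, -0.767]])

```text
time: 5.65
tool_pos: [0.3858, -0.1899, 0.2951]
ee_rot: [[0.299, -0.954, -0.005], [-0.954, -0.299, 0.004], [-0.005, 0.004, -1.0]]
ft_force: [-0.4, 1.1, -2.0]
width: 0.473
```

Call:
jog_arm(slide=[[-0.834, -0.525, -0.011], [-0.834, -0.525, -0.011], [-0.834, -0.525, -0.011], [-0.834, -0.525, -0.011]], dr=[[0, 0, -0.767], [0, 0, -0.767], [0, 0, -0.767], [0, 0, -0.767]])

```text
time: 6.15
tool_pos: [0.4109, -0.0955, 0.2961]
ee_rot: [[0.646, -0.764, -0.006], [-0.764, -0.646, 0.004], [-0.007, 0.002, -1.0]]
ft_force: [-0.2, -0.3, -1.6]
width: 0.474
```

Call:
jog_arm(slide=[[-0.562, -0.809, -0.01], [-0.562, -0.809, -0.01], [-0.562, -0.809, -0.01], [-0.562, -0.809, -0.01]], dr=[[0, 0, -0.767], [0, 0, -0.767], [0, 0, -0.767], [0, 0, -0.767]])

```text
time: 6.65
tool_pos: [0.4363, -0.0016, 0.2971]
ee_rot: [[0.891, -0.454, -0.007], [-0.454, -0.891, 0.003], [-0.007, 0.0, -1.0]]
ft_force: [-0.3, 0.2, -1.4]
width: 0.47
```

Call:
jog_arm(slide=[[-0.201, -0.965, -0.01], [-0.201, -0.965, -0.01], [-0.201, -0.965, -0.01], [-0.201, -0.965, -0.01]], dr=[[0, 0, -0.767], [0, 0, -0.767], [0, 0, -0.767], [0, 0, -0.767]])

```text
time: 7.15
tool_pos: [0.4621, 0.0921, 0.2979]
ee_rot: [[0.997, -0.074, -0.007], [-0.074, -0.997, 0.002], [-0.007, -0.002, -1.0]]
ft_force: [0.2, 0.3, -1.6]
width: 0.47
```

Call:
jog_arm(slide=[[0.192, -0.966, -0.01], [0.192, -0.966, -0.01], [0.192, -0.966, -0.01], [0.192, -0.966, -0.01]], dr=[[0, 0, -0.767], [0, 0, -0.767], [0, 0, -0.767], [0, 0, -0.767]])

```text
time: 7.65
tool_pos: [0.4884, 0.1855, 0.2986]
ee_rot: [[0.948, 0.317, -0.008], [0.317, -0.948, 0.001], [-0.007, -0.004, -1.0]]
ft_force: [-0.9, -1.3, -1.8]
width: 0.469
```

```bash
python3 plan.py .5375 .381 .305 1.144 1
```

```text
t 7.65 pos [0.4884 0.1855 0.2986] phi 0.323 w 0.469 F [-0.9 -1.3 -1.8] j6 -0.06
[0.543, -0.849, -0.032] [-0.01, 0.012, -0.784]
[0.837, -0.563, -0.032] [0.0, -0.0, -0.784]
```

Call:
jog_arm(slide=[[0.543, -0.849, -0.03], [0.543, -0.849, -0.03], [0.543, -0.849, -0.03], [0.543, -0.849, -0.03]], dr=[[-0.01, 0.012, -0.784], [-0.01, 0.012, -0.784], [-0.01, 0.012, -0.784], [-0.01, 0.012, -0.784]])

```text
time: 8.15
tool_pos: [0.513, 0.2816, 0.3013]
ee_rot: [[0.746, 0.666, -0.001], [0.666, -0.746, -0.001], [-0.001, 0.0, -1.0]]
ft_force: [-1.1, -0.3, -2.7]
width: 0.473
```

Call:
jog_arm(slide=[[0.837, -0.563, -0.03], [0.837, -0.563, -0.03], [0.837, -0.563, -0.03], [0.837, -0.563, -0.03], [0.837, -0.563, -0.03]], dr=[[0, 0, -0.784], [0, 0, -0.784], [0, 0, -0.784], [0, 0, -0.784], [0, 0, -0.784]])

```text
time: 8.78
tool_pos: [0.5381, 0.3778, 0.3041]
ee_rot: [[0.421, 0.907, -0.001], [0.907, -0.421, -0.002], [-0.002, -0.0, -1.0]]
ft_force: [0.6, -0.2, -2.6]
width: 0.472
```

```bash
python3 plan.py .5375 .381 .225 1.144; python3 - <<'E'
from h import *
for n in("top","side"):
    im=viewer.snapshot(n); cv2.imwrite(f"pics/{n}_6.png",im[:,:,::-1])
E
```

```text
t 8.78 pos [0.5381 0.3778 0.3041] phi 1.136 w 0.472 F [ 0.6 -0.2 -2.6] j6 -0.6
[0.028, -0.018, 0.791] [-0.001, 0.004, -0.016]
```

View pics/side_6.png

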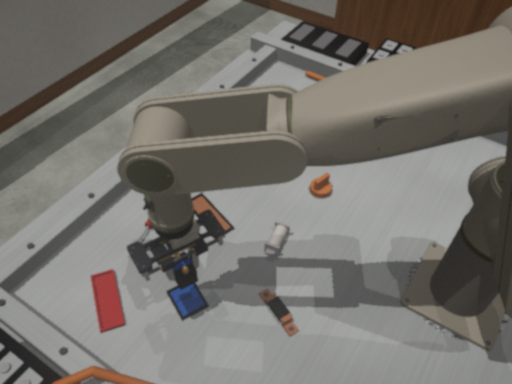

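Call:
jog_arm(slide=[[0.028, -0.018, 0.4], [0.028, -0.018, 0.8], [0.028, -0.018, 0.8], [0.028, -0.018, 0.8]], dr=[[0, 0.004, -0.016], [0, 0.004, -0.016], [0, 0.004, -0.016], [0, 0.004, -0.016]])

```text
time: 9.38
tool_pos: [0.5381, 0.3814, 0.226]
ee_rot: [[0.413, 0.911, 0.001], [0.911, -0.413, 0.002], [0.002, 0.001, -1.0]]
ft_force: [-0.5, -0.8, -2.2]
width: 0.477
```

```bash
python3 plan.py .5375 .381 .206 1.144; python3 - <<'E'
from h import *
for n in("top","side"):
    im=viewer.snapshot(n); cv2.imwrite(f"pics/{n}_7.png",im[:,:,::-1])
s=cv2.resize(viewer.snapshot("side")[230:340,120:260],None,fx=5,fy=5,interpolation=cv2.INTER_CUBIC); cv2.imwrite("pics/z7.png",s[:,:,::-1])
E
```

```text
t 9.38 pos [0.5381 0.3814 0.226 ] phi 1.145 w 0.477 F [-0.5 -0.8 -2.2] j6 -0.61
[-0.007, -0.004, 0.2] [0.001, -0.004, 0.001]
```

View pics/z7.png

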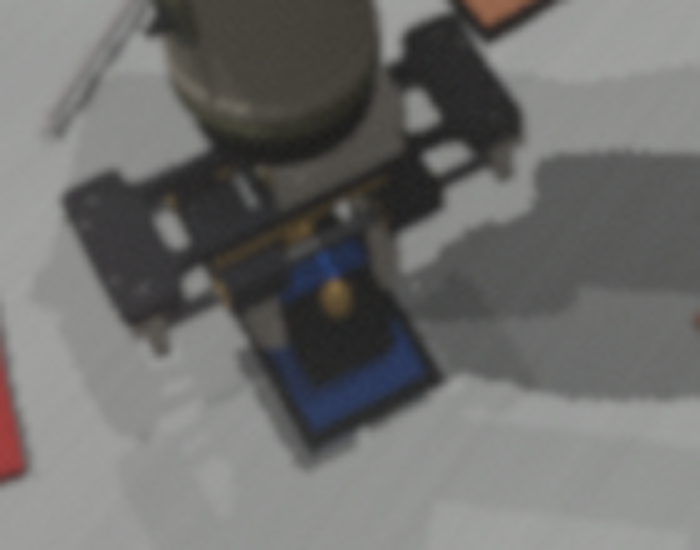

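The contactor sits squarely above the blue seat, so I'll lower it gently.

Call:
jog_arm(slide=[[0, 0, 0.08], [0, 0, 0.14], [0, 0, 0.18], [0, 0, 0.2], [0, 0, 0.2], [0, 0, 0.2]], dr=[[0, 0, 0], [0, 0, 0], [0, 0, 0], [0, 0, 0], [0, 0, 0], [0, 0, 0]])

```text
time: 10.28
tool_pos: [0.5387, 0.382, 0.2072]
ee_rot: [[0.413, 0.911, 0.004], [0.911, -0.413, 0.003], [0.004, 0.002, -1.0]]
ft_force: [0.6, 0.6, -2.7]
width: 0.474
```

Call:
jog_arm(slide=[[0, 0, 0.01], [0, 0, 0.01], [0, 0, 0.01]], dr=[[0, 0, 0], [0, 0, 0], [0, 0, 0]])

```text
time: 10.65
tool_pos: [0.5388, 0.3821, 0.2065]
ee_rot: [[0.413, 0.911, 0.004], [0.911, -0.413, 0.003], [0.005, 0.003, -1.0]]
ft_force: [-0.1, -0.1, -0.4]
width: 0.472
```

Call:
jog_arm(slide=[[0, 0, 0], [0, 0, 0], [0, 0, 0], [0, 0, 0]], dr=[[0, 0, 0], [0, 0, 0], [0, 0, 0], [0, 0, 0]], jaw=80)

```text
time: 11.15
tool_pos: [0.5388, 0.3821, 0.2065]
ee_rot: [[0.413, 0.911, 0.004], [0.911, -0.413, 0.003], [0.005, 0.003, -1.0]]
ft_force: [-0.2, 0.4, 0.1]
width: 0.794
```

Call:
jog_arm(slide=[[0, 0, -0.3], [0, 0, -0.9], [0, 0, -0.95], [0, 0, -0.95]], dr=[[0, 0, 0], [0, 0, 0], [0, 0, 0], [0, 0, 0]])

```text
time: 11.65
tool_pos: [0.5386, 0.3819, 0.3022]
ee_rot: [[0.413, 0.911, 0.006], [0.911, -0.413, 0.004], [0.006, 0.004, -1.0]]
ft_force: [-0.8, 0.6, -0.9]
width: 0.797
```

```bash
python3 plan.py .444 .1195 .296 .19; python3 - <<'E'
from h import *
s=cv2.resize(viewer.snapshot("side")[230:340,120:260],None,fx=5,fy=5,interpolation=cv2.INTER_CUBIC); cv2.imwrite("pics/z8.png",s[:,:,::-1])
E
```

```text
t 11.65 pos [0.5386 0.3819 0.3022] phi 1.145 w 0.797 F [-0.8  0.6 -0.9] j6 -0.61
[-0.927, 0.074, 0.015] [0.005, -0.013, 0.608]
[-0.857, 0.361, 0.021] [-0.0, 0.0, 0.608]
[-0.701, 0.61, 0.021] [-0.0, 0.0, 0.608]
```

View pics/z8.png

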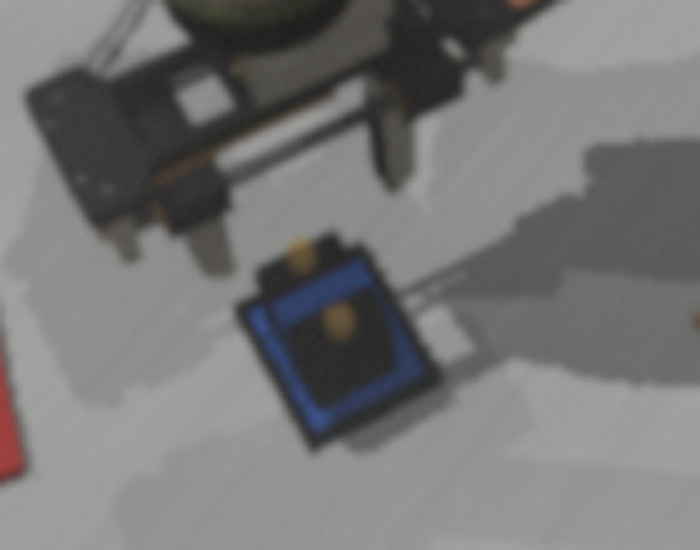

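The contactor is flat and centred in the blue seat, with an even margin all round. The fuse is next.

Call:
jog_arm(slide=[[-0.927, 0.074, 0.015], [-0.927, 0.074, 0.015], [-0.927, 0.074, 0.015], [-0.927, 0.074, 0.015]], dr=[[0.005, -0.013, 0.608], [0.005, -0.013, 0.608], [0.005, -0.013, 0.608], [0.005, -0.013, 0.608]])

```text
time: 12.2
tool_pos: [0.5064, 0.2944, 0.2976]
ee_rot: [[0.676, 0.737, -0.004], [0.737, -0.676, -0.002], [-0.004, -0.002, -1.0]]
ft_force: [-0.4, 0.3, -0.5]
width: 0.804
```

Call:
jog_arm(slide=[[-0.857, 0.361, 0.021], [-0.857, 0.361, 0.021], [-0.857, 0.361, 0.021], [-0.857, 0.361, 0.021]], dr=[[0, 0, 0.608], [0, 0, 0.608], [0, 0, 0.608], [0, 0, 0.608]])

```text
time: 12.7
tool_pos: [0.4756, 0.2078, 0.2961]
ee_rot: [[0.871, 0.491, -0.003], [0.491, -0.871, -0.001], [-0.003, -0.001, -1.0]]
ft_force: [0.1, 0.4, -0.0]
width: 0.799
```

Call:
jog_arm(slide=[[-0.701, 0.61, 0.021], [-0.701, 0.61, 0.021], [-0.701, 0.61, 0.021], [-0.701, 0.61, 0.021]], dr=[[0, 0, 0.608], [0, 0, 0.608], [0, 0, 0.608], [0, 0, 0.608]])

```text
time: 13.2
tool_pos: [0.4451, 0.1213, 0.2946]
ee_rot: [[0.98, 0.197, -0.002], [0.197, -0.98, -0.0], [-0.002, -0.0, -1.0]]
ft_force: [0.6, 0.0, 0.1]
width: 0.803
```

```bash
python3 plan.py .444 .1195 .2 .19; python3 - <<'E'
from h import *
s=cv2.resize(viewer.snapshot("side")[190:300,200:340],None,fx=5,fy=5,interpolation=cv2.INTER_CUBIC); cv2.imwrite("pics/z9.png",s[:,:,::-1])
E
```

```text
t 13.2 pos [0.4451 0.1213 0.2946] phi 0.198 w 0.803 F [0.6 0.  0.1] j6 -0.04
[-0.012, 0.015, 0.946] [-0.0, 0.004, 0.015]
```

View pics/z9.png

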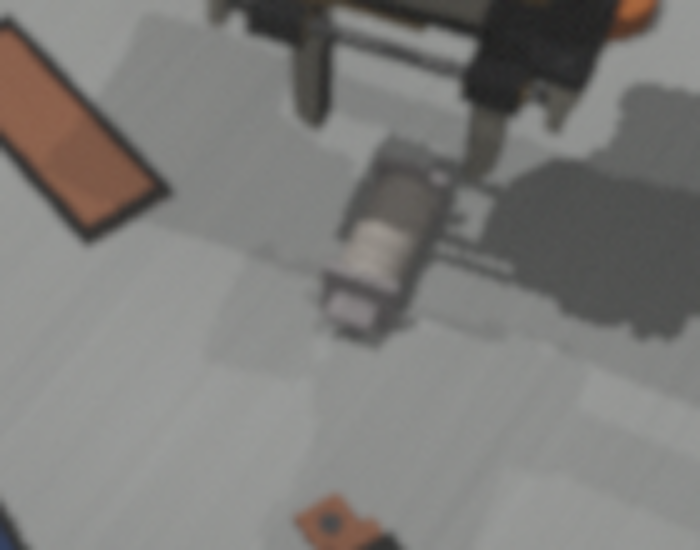

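Call:
jog_arm(slide=[[-0.012, 0.015, 0.4], [-0.012, 0.015, 0.85], [-0.012, 0.015, 0.98], [-0.012, 0.015, 0.98], [-0.012, 0.015, 0.98], [-0.012, 0.015, 0.98]], dr=[[0, 0.004, 0.015], [0, 0.004, 0.015], [0, 0.004, 0.015], [0, 0.004, 0.015], [0, 0.004, 0.015], [0, 0.004, 0.015]])

```text
time: 14.0
tool_pos: [0.445, 0.1199, 0.1983]
ee_rot: [[0.982, 0.189, 0.003], [0.189, -0.982, 0.0], [0.003, 0.0, -1.0]]
ft_force: [0.1, 0.3, -0.2]
width: 0.8
```

```bash
python3 plan.py .444 .1195 .196 .19; python3 - <<'E'
from h import *
for n,(a,b,c,d) in dict(side=(190,300,200,340),top=(180,290,170,310)).items():
    s=cv2.resize(viewer.snapshot(n)[a:b,c:d],None,fx=5,fy=5,interpolation=cv2.INTER_CUBIC); cv2.imwrite(f"pics/z10{n}.png",s[:,:,::-1])
E
```

```text
t 14.0 pos [0.445  0.1199 0.1983] phi 0.19 w 0.8 F [ 0.1  0.3 -0.2] j6 -0.04
[-0.01, 0.002, 0.023] [0.0, -0.005, 0.001]
```

View pics/z10side.png

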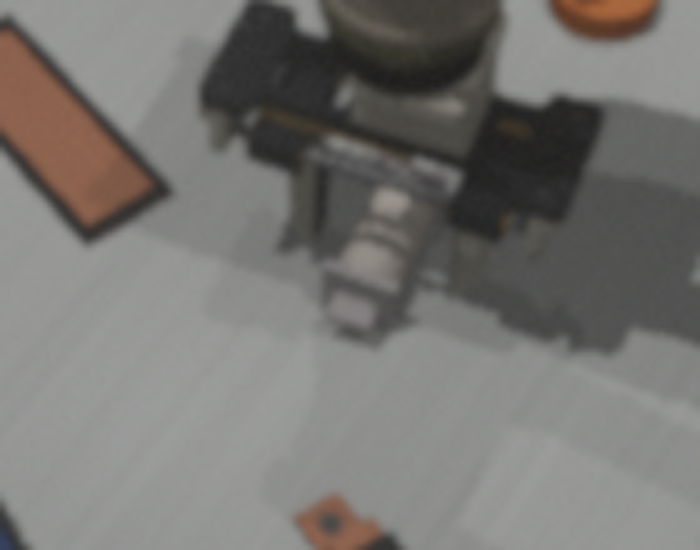

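Call:
jog_arm(slide=[[-0.01, 0, 0.03], [-0.01, 0, 0.03], [-0.01, 0, 0.03], [-0.01, 0, 0.03], [-0.01, 0, 0.03], [-0.01, 0, 0.03], [-0.01, 0, 0.03], [-0.01, 0, 0.03]], dr=[[0, -0.005, 0], [0, -0.005, 0], [0, -0.005, 0], [0, -0.005, 0], [0, -0.005, 0], [0, -0.005, 0], [0, -0.005, 0], [0, -0.005, 0]], jaw=0, force=25)

```text
time: 15.1
tool_pos: [0.4437, 0.1196, 0.1948]
ee_rot: [[0.982, 0.189, -0.001], [0.189, -0.982, -0.0], [-0.001, 0.0, -1.0]]
ft_force: [1.8, -0.1, 0.2]
width: 0.361
```

Call:
jog_arm(slide=[[0, 0, -0.3], [0, 0, -0.8], [0, 0, -0.95], [0, 0, -0.95]], dr=[[0, 0, 0], [0, 0, 0], [0, 0, 0], [0, 0, 0]])

```text
time: 15.6
tool_pos: [0.444, 0.1196, 0.2902]
ee_rot: [[0.982, 0.189, 0.001], [0.189, -0.982, 0.0], [0.001, 0.0, -1.0]]
ft_force: [0.3, 0.6, -2.8]
width: 0.354
```

```bash
python3 plan.py .632 -.130 .295 1.084; python3 - <<'E'
from h import *
for n,(a,b,c,d) in dict(side=(190,300,200,340),top=(180,290,170,310)).items():
    s=cv2.resize(viewer.snapshot(n)[a:b,c:d],None,fx=5,fy=5,interpolation=cv2.INTER_CUBIC); cv2.imwrite(f"pics/z11{n}.png",s[:,:,::-1])
E
```

```text
t 15.6 pos [0.444  0.1196 0.2902] phi 0.19 w 0.354 F [ 0.3  0.6 -2.8] j6 -0.04
[0.344, 0.702, -0.011] [0.001, -0.002, -0.427]
[0.179, 0.76, -0.013] [-0.0, -0.0, -0.426]
[0.007, 0.781, -0.012] [-0.0, -0.0, -0.427]
[-0.167, 0.763, -0.012] [-0.0, -0.0, -0.427]
```

View pics/z11side.png

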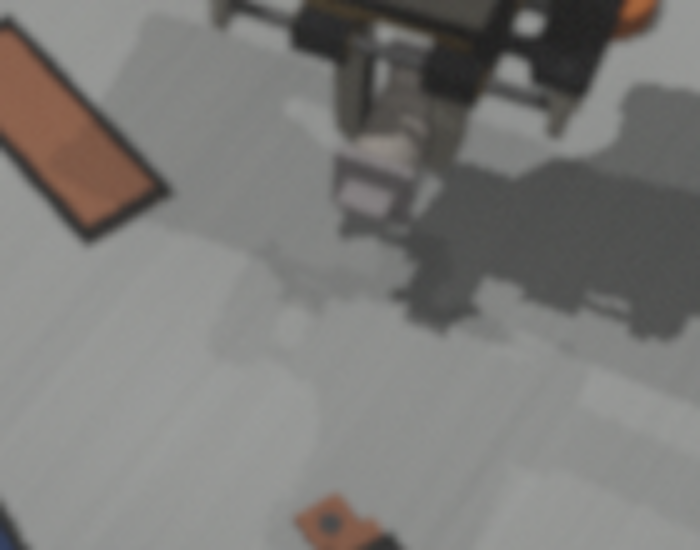

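Call:
jog_arm(slide=[[0.344, 0.702, -0.011], [0.344, 0.702, -0.011], [0.344, 0.702, -0.011], [0.344, 0.702, -0.011]], dr=[[0, 0, -0.427], [0, 0, -0.427], [0, 0, -0.427], [0, 0, -0.427]])

```text
time: 16.2
tool_pos: [0.4892, 0.0574, 0.2872]
ee_rot: [[0.916, 0.401, -0.006], [0.401, -0.916, -0.0], [-0.006, -0.002, -1.0]]
ft_force: [0.4, -0.2, -2.1]
width: 0.359
```

Call:
jog_arm(slide=[[0.179, 0.76, -0.013], [0.179, 0.76, -0.013], [0.179, 0.76, -0.013], [0.179, 0.76, -0.013]], dr=[[0, 0, -0.427], [0, 0, -0.427], [0, 0, -0.427], [0, 0, -0.427]])

```text
time: 16.7
tool_pos: [0.5353, -0.0039, 0.2876]
ee_rot: [[0.805, 0.594, -0.008], [0.594, -0.805, 0.0], [-0.006, -0.005, -1.0]]
ft_force: [-0.5, 0.7, -2.5]
width: 0.361
```

Call:
jog_arm(slide=[[0.007, 0.781, -0.012], [0.007, 0.781, -0.012], [0.007, 0.781, -0.012], [0.007, 0.781, -0.012]], dr=[[0, 0, -0.427], [0, 0, -0.427], [0, 0, -0.427], [0, 0, -0.427]])

```text
time: 17.2
tool_pos: [0.5815, -0.065, 0.2882]
ee_rot: [[0.653, 0.757, -0.009], [0.757, -0.653, 0.001], [-0.005, -0.007, -1.0]]
ft_force: [-1.7, 1.0, -2.1]
width: 0.36
```

```bash
python3 plan.py .632 -.130 .291 1.084
```

```text
t 17.2 pos [ 0.5815 -0.065   0.2882] phi 0.859 w 0.36 F [-1.7  1.  -2.1] j6 -1.06
[-0.162, 0.806, -0.033] [-0.015, 0.008, -0.43]
```

Call:
jog_arm(slide=[[-0.162, 0.806, -0.033], [-0.162, 0.806, -0.033], [-0.162, 0.806, -0.033], [-0.162, 0.806, -0.033], [-0.162, 0.806, -0.033]], dr=[[-0.015, 0.008, -0.43], [-0.015, 0.008, -0.43], [-0.015, 0.008, -0.43], [-0.015, 0.008, -0.43], [-0.015, 0.008, -0.43]])

```text
time: 17.82
tool_pos: [0.6315, -0.1287, 0.291]
ee_rot: [[0.467, 0.884, -0.0], [0.884, -0.467, 0.0], [0.0, -0.0, -1.0]]
ft_force: [-0.2, 0.4, -2.2]
width: 0.358
```

```bash
python3 plan.py .632 -.130 .218 1.084; python3 - <<'E'
from h import *
for n,(a,b,c,d) in dict(side=(100,210,190,330),top=(120,230,250,390)).items():
    s=cv2.resize(viewer.snapshot(n)[a:b,c:d],None,fx=5,fy=5,interpolation=cv2.INTER_CUBIC); cv2.imwrite(f"pics/z12{n}.png",s[:,:,::-1])
E
```

```text
t 17.82 pos [ 0.6315 -0.1287  0.291 ] phi 1.084 w 0.358 F [-0.2  0.4 -2.2] j6 -1.37
[-0.009, 0.011, 0.73] [-0.001, -0.0, 0.001]
```

View pics/z12side.png

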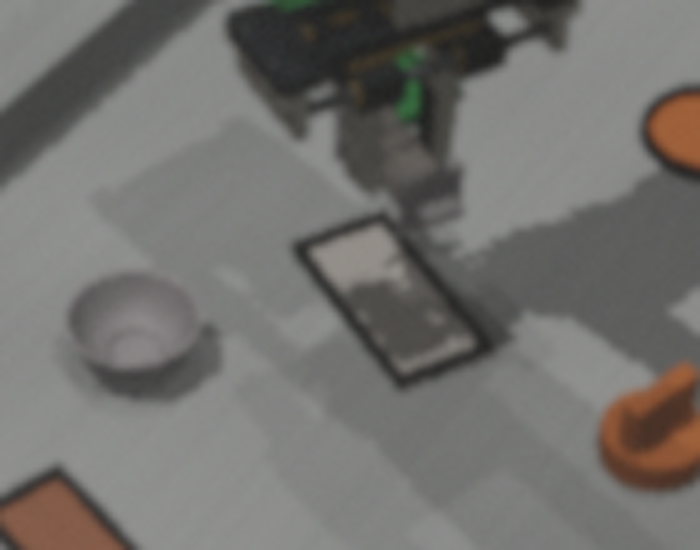

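Call:
jog_arm(slide=[[-0.009, 0.011, 0.35], [-0.009, 0.011, 0.7], [-0.009, 0.011, 0.73], [-0.009, 0.011, 0.73], [-0.009, 0.011, 0.73]], dr=[[0, 0, 0], [0, 0, 0], [0, 0, 0], [0, 0, 0], [0, 0, 0]])

```text
time: 18.55
tool_pos: [0.6332, -0.1306, 0.2204]
ee_rot: [[0.467, 0.884, 0.003], [0.884, -0.467, -0.001], [0.001, 0.003, -1.0]]
ft_force: [0.1, -0.0, -2.1]
width: 0.357
```

```bash
python3 plan.py .632 -.130 .1985 1.084; python3 - <<'E'
from h import *
for n,(a,b,c,d) in dict(side=(100,210,190,330),top=(120,230,250,390)).items():
    s=cv2.resize(viewer.snapshot(n)[a:b,c:d],None,fx=5,fy=5,interpolation=cv2.INTER_CUBIC); cv2.imwrite(f"pics/z13{n}.png",s[:,:,::-1])
E
```

```text
t 18.55 pos [ 0.6332 -0.1306  0.2204] phi 1.084 w 0.357 F [ 0.1 -0.  -2.1] j6 -1.37
[-0.001, -0.014, 0.219] [0.007, -0.001, 0.001]
```

View pics/z13side.png

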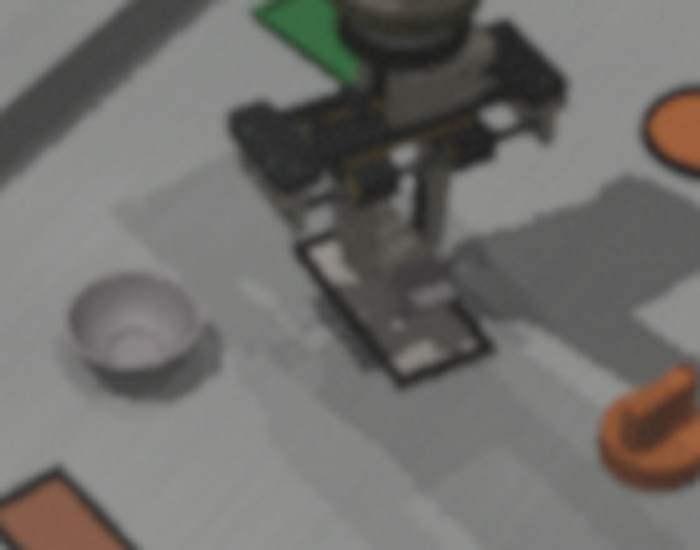

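View pics/z13top.png

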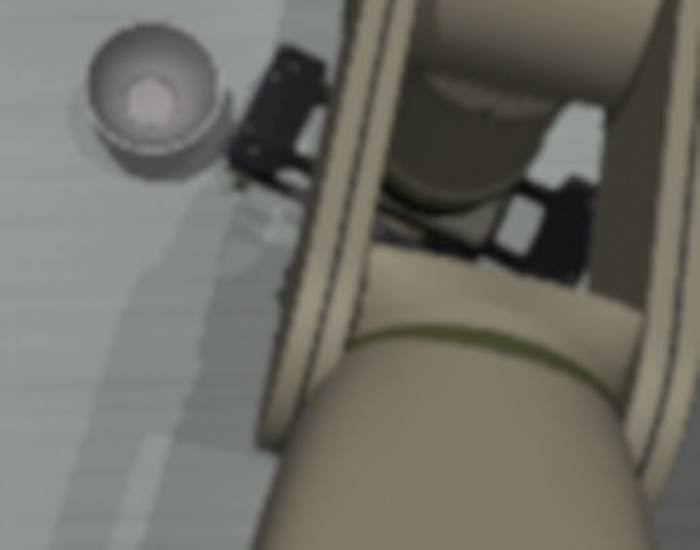

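Call:
jog_arm(slide=[[0, -0.014, 0.08], [0, -0.014, 0.14], [0, -0.014, 0.18], [0, -0.014, 0.21], [0, -0.014, 0.21], [0, -0.014, 0.21]], dr=[[0.007, 0, 0], [0.007, 0, 0], [0.007, 0, 0], [0.007, 0, 0], [0.007, 0, 0], [0.007, 0, 0]])

```text
time: 19.4
tool_pos: [0.6319, -0.13, 0.199]
ee_rot: [[0.467, 0.884, -0.0], [0.884, -0.467, 0.001], [0.001, -0.001, -1.0]]
ft_force: [-0.6, -0.2, -1.5]
width: 0.358
```

Call:
jog_arm(slide=[[0, 0, 0.012], [0, 0, 0.012], [0, 0, 0.012]], dr=[[0, 0, 0], [0, 0, 0], [0, 0, 0]])

```text
time: 19.77
tool_pos: [0.632, -0.1299, 0.1988]
ee_rot: [[0.467, 0.884, 0.0], [0.884, -0.467, 0.001], [0.001, -0.0, -1.0]]
ft_force: [-3.8, 1.5, 6.2]
width: 0.356
```

Call:
jog_arm(slide=[[0, 0, 0], [0, 0, 0], [0, 0, 0], [0, 0, 0]], dr=[[0, 0, 0], [0, 0, 0], [0, 0, 0], [0, 0, 0]], jaw=75)

```text
time: 20.27
tool_pos: [0.632, -0.13, 0.1987]
ee_rot: [[0.467, 0.884, -0.0], [0.884, -0.467, 0.001], [0.001, -0.0, -1.0]]
ft_force: [0.5, -0.0, -0.9]
width: 0.724
```

Call:
jog_arm(slide=[[0, 0, -0.3], [0, 0, -0.9], [0, 0, -0.95], [0, 0, -0.95]], dr=[[0, 0, 0], [0, 0, 0], [0, 0, 0], [0, 0, 0]])

```text
time: 20.78
tool_pos: [0.6322, -0.1301, 0.2943]
ee_rot: [[0.467, 0.884, 0.001], [0.884, -0.467, 0.0], [0.001, 0.001, -1.0]]
ft_force: [0.1, 0.8, 0.1]
width: 0.751
```

```bash
python3 plan.py .3395 .2878 .292 1.155; python3 - <<'E'
from h import *
for n,(a,b,c,d) in dict(side=(100,210,190,330),top=(120,230,250,390)).items():
    s=cv2.resize(viewer.snapshot(n)[a:b,c:d],None,fx=5,fy=5,interpolation=cv2.INTER_CUBIC); cv2.imwrite(f"pics/z14{n}.png",s[:,:,::-1])
E
```

```text
t 20.77 pos [ 0.6322 -0.1301  0.2943] phi 1.084 w 0.751 F [0.1 0.8 0.1] j6 -1.37
[0.465, -0.908, 0.004] [0.002, -0.002, -0.027]
[0.478, -0.902, 0.005] [0.0, 0.0, -0.027]
[0.491, -0.894, 0.004] [0.0, 0.0, -0.027]
[0.504, -0.888, 0.005] [0.0, 0.0, -0.027]
[0.515, -0.88, 0.004] [0.0, 0.0, -0.027]
```

View pics/z14side.png

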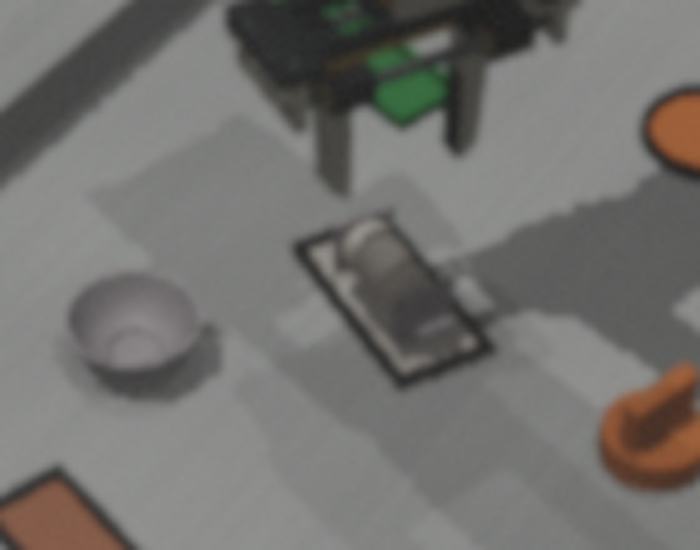

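The fuse lies in the white seat. I'll check its centring once the arm is out of the way. The busbar is next.

Call:
jog_arm(slide=[[0.465, -0.908, 0.004], [0.465, -0.908, 0.004], [0.465, -0.908, 0.004], [0.465, -0.908, 0.004]], dr=[[0, 0, -0.027], [0, 0, -0.027], [0, 0, -0.027], [0, 0, -0.027]])

```text
time: 21.38
tool_pos: [0.5727, -0.0465, 0.2906]
ee_rot: [[0.455, 0.891, -0.004], [0.891, -0.455, 0.001], [-0.001, -0.004, -1.0]]
ft_force: [0.8, -0.1, -0.6]
width: 0.75
```

Call:
jog_arm(slide=[[0.478, -0.902, 0.005], [0.478, -0.902, 0.005], [0.478, -0.902, 0.005], [0.478, -0.902, 0.005]], dr=[[0, 0, -0.027], [0, 0, -0.027], [0, 0, -0.027], [0, 0, -0.027]])

```text
time: 21.88
tool_pos: [0.5149, 0.0362, 0.2906]
ee_rot: [[0.442, 0.897, -0.003], [0.897, -0.442, 0.001], [-0.001, -0.003, -1.0]]
ft_force: [0.0, -0.1, 0.3]
width: 0.752
```

Call:
jog_arm(slide=[[0.491, -0.894, 0.004], [0.491, -0.894, 0.004], [0.491, -0.894, 0.004], [0.491, -0.894, 0.004]], dr=[[0, 0, -0.027], [0, 0, -0.027], [0, 0, -0.027], [0, 0, -0.027]])

```text
time: 22.38
tool_pos: [0.4575, 0.1189, 0.2908]
ee_rot: [[0.43, 0.903, -0.002], [0.903, -0.43, 0.0], [-0.001, -0.002, -1.0]]
ft_force: [1.5, 0.2, 0.5]
width: 0.75
```

```bash
python3 plan.py .3395 .2878 .292 1.155
```

```text
t 22.38 pos [0.4575 0.1189 0.2908] phi 1.126 w 0.75 F [1.5 0.2 0.5] j6 -0.98
[0.509, -0.896, -0.004] [-0.004, 0.001, -0.028]
[0.522, -0.888, -0.006] [-0.0, 0.0, -0.027]
```

Call:
jog_arm(slide=[[0.509, -0.896, -0.004], [0.509, -0.896, -0.004], [0.509, -0.896, -0.004], [0.509, -0.896, -0.004]], dr=[[-0.004, 0, -0.028], [-0.004, 0, -0.028], [-0.004, 0, -0.028], [-0.004, 0, -0.028]])

```text
time: 22.88
tool_pos: [0.3996, 0.2025, 0.2916]
ee_rot: [[0.417, 0.909, 0.0], [0.909, -0.417, -0.001], [-0.001, 0.001, -1.0]]
ft_force: [-0.5, 0.6, 0.2]
width: 0.748
```

Call:
jog_arm(slide=[[0.522, -0.888, -0.006], [0.522, -0.888, -0.006], [0.522, -0.888, -0.006], [0.522, -0.888, -0.006], [0.522, -0.888, -0.006]], dr=[[0, 0, -0.027], [0, 0, -0.027], [0, 0, -0.027], [0, 0, -0.027], [0, 0, -0.027]])

```text
time: 23.5
tool_pos: [0.3417, 0.286, 0.2921]
ee_rot: [[0.406, 0.914, 0.0], [0.914, -0.406, -0.001], [-0.001, 0.001, -1.0]]
ft_force: [-0.3, 0.2, -0.7]
width: 0.752
```

```bash
python3 plan.py .3395 .2878 .197 1.155; python3 - <<'E'
from h import *
for n,(a,b,c,d) in dict(side=(250,370,210,350)).items():
    s=cv2.resize(viewer.snapshot(n)[a:b,c:d],None,fx=5,fy=5,interpolation=cv2.INTER_CUBIC); cv2.imwrite(f"pics/z15{n}.png",s[:,:,::-1])
E
```

```text
t 23.5 pos [0.3417 0.286  0.2921] phi 1.152 w 0.752 F [-0.3  0.2 -0.7] j6 -0.57
[0.009, -0.029, 0.951] [0.002, 0.002, -0.005]
```

View pics/z15side.png

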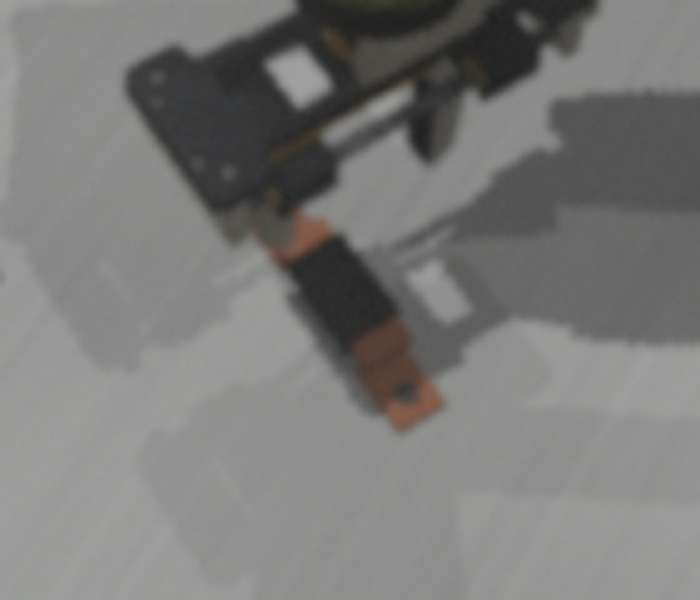

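Call:
jog_arm(slide=[[0.009, -0.029, 0.4], [0.009, -0.029, 0.8], [0.009, -0.029, 0.95], [0.009, -0.029, 0.95], [0.009, -0.029, 0.95]], dr=[[0, 0, -0.005], [0, 0, -0.005], [0, 0, -0.005], [0, 0, -0.005], [0, 0, -0.005]])

```text
time: 24.18
tool_pos: [0.3403, 0.2883, 0.1987]
ee_rot: [[0.404, 0.915, 0.002], [0.915, -0.404, 0.0], [0.001, 0.002, -1.0]]
ft_force: [0.4, 1.4, 0.0]
width: 0.751
```

```bash
python3 plan.py .3395 .2878 .196 1.155; python3 - <<'E'
from h import *
for n,(a,b,c,d) in dict(side=(250,370,210,350)).items():
    s=cv2.resize(viewer.snapshot(n)[a:b,c:d],None,fx=5,fy=5,interpolation=cv2.INTER_CUBIC); cv2.imwrite(f"pics/z16{n}.png",s[:,:,::-1])
E
```

```text
t 24.18 pos [0.3403 0.2883 0.1987] phi 1.155 w 0.751 F [0.4 1.4 0. ] j6 -0.57
[-0.008, -0.005, 0.027] [0.004, -0.002, -0.001]
```

View pics/z16side.png

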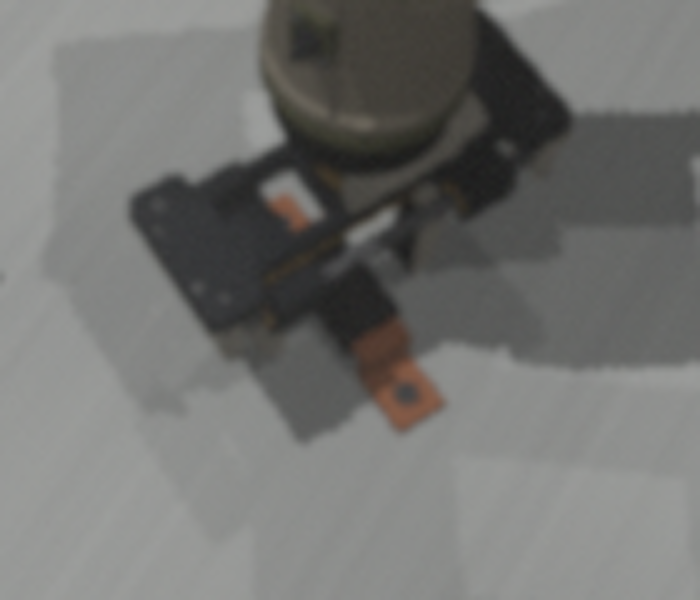

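Call:
jog_arm(slide=[[-0.01, 0, 0.03], [-0.01, 0, 0.03], [-0.01, 0, 0.03], [-0.01, 0, 0.03], [-0.01, 0, 0.03], [-0.01, 0, 0.03], [-0.01, 0, 0.03], [-0.01, 0, 0.03]], dr=[[0, 0, 0], [0, 0, 0], [0, 0, 0], [0, 0, 0], [0, 0, 0], [0, 0, 0], [0, 0, 0], [0, 0, 0]], jaw=0, force=25)

```text
time: 25.22
tool_pos: [0.3399, 0.2875, 0.1958]
ee_rot: [[0.404, 0.915, 0.003], [0.915, -0.404, 0.0], [0.002, 0.002, -1.0]]
ft_force: [-0.8, -0.1, 1.7]
width: 0.318
```

Call:
jog_arm(slide=[[0, 0, -0.3], [0, 0, -0.8], [0, 0, -0.95], [0, 0, -0.95]], dr=[[0, 0, 0], [0, 0, 0], [0, 0, 0], [0, 0, 0]])

```text
time: 25.72
tool_pos: [0.3399, 0.2877, 0.2913]
ee_rot: [[0.404, 0.915, 0.004], [0.915, -0.404, 0.002], [0.003, 0.003, -1.0]]
ft_force: [-0.0, -1.1, -2.7]
width: 0.319
```

```bash
python3 plan.py .650 .146 .293 1.244; python3 - <<'E'
from h import *
for n,(a,b,c,d) in dict(side=(250,370,210,350)).items():
    s=cv2.resize(viewer.snapshot(n)[a:b,c:d],None,fx=5,fy=5,interpolation=cv2.INTER_CUBIC); cv2.imwrite(f"pics/z17{n}.png",s[:,:,::-1])
E
```

```text
t 25.73 pos [0.3399 0.2877 0.2913] phi 1.155 w 0.319 F [-0.  -1.1 -2.7] j6 -0.57
[-0.011, 0.852, -0.001] [0.007, -0.006, -0.043]
[-0.029, 0.852, -0.005] [-0.0, -0.0, -0.042]
[-0.049, 0.851, -0.005] [-0.0, -0.0, -0.043]
[-0.068, 0.849, -0.004] [-0.0, -0.0, -0.043]
```

View pics/z17side.png

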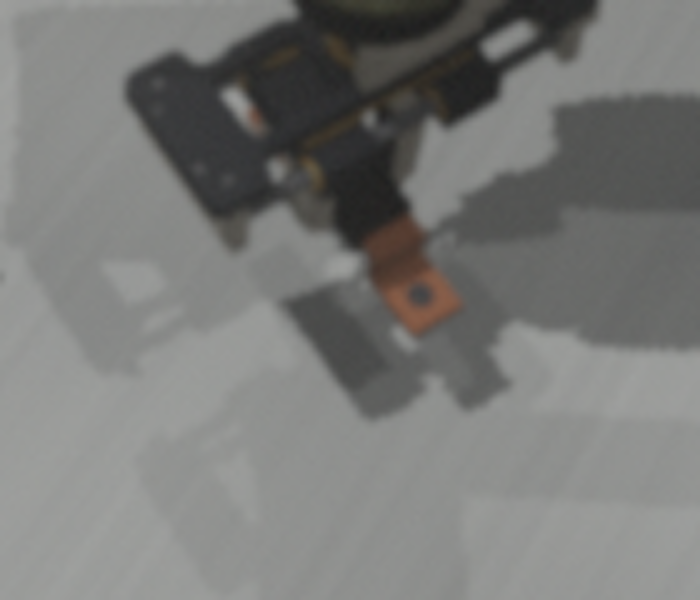

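The busbar is held level at a width of 30 mm. I'll carry it to the copper seat.

Call:
jog_arm(slide=[[-0.011, 0.852, -0.001], [-0.011, 0.852, -0.001], [-0.011, 0.852, -0.001], [-0.011, 0.852, -0.001]], dr=[[0.007, -0.006, -0.043], [0.007, -0.006, -0.043], [0.007, -0.006, -0.043], [0.007, -0.006, -0.043]])

```text
time: 26.28
tool_pos: [0.4159, 0.2519, 0.2886]
ee_rot: [[0.384, 0.923, -0.005], [0.923, -0.384, -0.002], [-0.004, -0.004, -1.0]]
ft_force: [0.5, -0.2, -2.4]
width: 0.323
```

Call:
jog_arm(slide=[[-0.029, 0.852, -0.005], [-0.029, 0.852, -0.005], [-0.029, 0.852, -0.005], [-0.029, 0.852, -0.005]], dr=[[0, 0, -0.042], [0, 0, -0.042], [0, 0, -0.042], [0, 0, -0.042]])

```text
time: 26.78
tool_pos: [0.4923, 0.2171, 0.2882]
ee_rot: [[0.363, 0.932, -0.007], [0.932, -0.363, -0.002], [-0.005, -0.005, -1.0]]
ft_force: [0.2, -0.7, -1.7]
width: 0.321
```

Call:
jog_arm(slide=[[-0.049, 0.851, -0.005], [-0.049, 0.851, -0.005], [-0.049, 0.851, -0.005], [-0.049, 0.851, -0.005]], dr=[[0, 0, -0.043], [0, 0, -0.043], [0, 0, -0.043], [0, 0, -0.043]])

```text
time: 27.28
tool_pos: [0.5686, 0.1826, 0.288]
ee_rot: [[0.341, 0.94, -0.008], [0.94, -0.341, -0.002], [-0.005, -0.007, -1.0]]
ft_force: [-0.3, 0.1, -2.5]
width: 0.32
```

```bash
python3 plan.py .650 .146 .293 1.244
```

```text
t 27.27 pos [0.5686 0.1826 0.288 ] phi 1.223 w 0.32 F [-0.3  0.1 -2.5] j6 -1.0
[-0.067, 0.89, -0.056] [-0.013, 0.009, -0.04]
```

Call:
jog_arm(slide=[[-0.067, 0.89, -0.056], [-0.067, 0.89, -0.056], [-0.067, 0.89, -0.056], [-0.067, 0.89, -0.056], [-0.067, 0.89, -0.056]], dr=[[-0.013, 0.009, -0.04], [-0.013, 0.009, -0.04], [-0.013, 0.009, -0.04], [-0.013, 0.009, -0.04], [-0.013, 0.009, -0.04]])

```text
time: 27.9
tool_pos: [0.6489, 0.1469, 0.2929]
ee_rot: [[0.32, 0.947, -0.001], [0.947, -0.32, 0.0], [-0.0, -0.001, -1.0]]
ft_force: [0.4, -0.3, -1.5]
width: 0.321
```

```bash
python3 plan.py .650 .146 .218 1.244; python3 - <<'E'
from h import *
for n,(a,b,c,d) in dict(side=(150,265,140,280)).items():
    s=cv2.resize(viewer.snapshot(n)[a:b,c:d],None,fx=5,fy=5,interpolation=cv2.INTER_CUBIC); cv2.imwrite(f"pics/z18{n}.png",s[:,:,::-1])
E
```

```text
t 27.9 pos [0.6489 0.1469 0.2929] phi 1.245 w 0.321 F [ 0.4 -0.3 -1.5] j6 -1.1
[-0.005, 0.014, 0.749] [-0.002, 0.0, 0.002]
```

View pics/z18side.png

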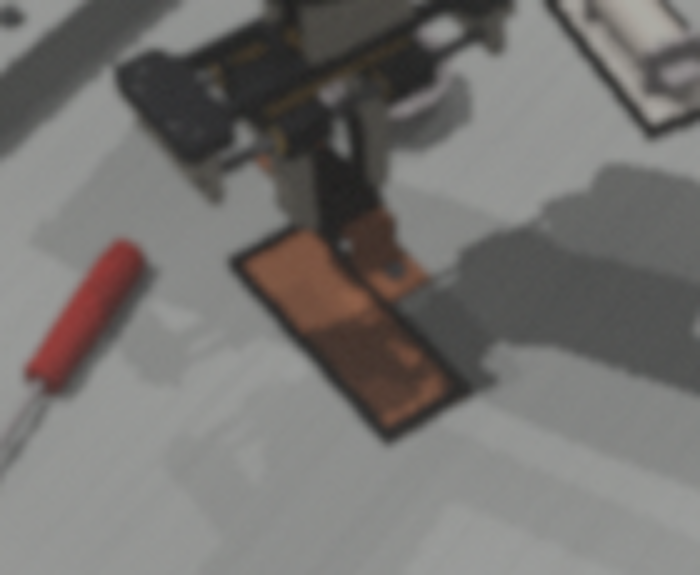

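Call:
jog_arm(slide=[[-0.005, 0.01, 0.35], [-0.005, 0.01, 0.7], [-0.005, 0.01, 0.74], [-0.005, 0.01, 0.74], [-0.005, 0.01, 0.74]], dr=[[0, 0, 0], [0, 0, 0], [0, 0, 0], [0, 0, 0], [0, 0, 0]])

```text
time: 28.58
tool_pos: [0.6507, 0.1463, 0.2214]
ee_rot: [[0.32, 0.947, 0.003], [0.947, -0.32, 0.001], [0.002, 0.002, -1.0]]
ft_force: [-0.1, -0.1, -1.8]
width: 0.323
```

```bash
python3 plan.py .650 .146 .200 1.244; python3 - <<'E'
from h import *
for n,(a,b,c,d) in dict(side=(150,265,140,280)).items():
    s=cv2.resize(viewer.snapshot(n)[a:b,c:d],None,fx=5,fy=5,interpolation=cv2.INTER_CUBIC); cv2.imwrite(f"pics/z19{n}.png",s[:,:,::-1])
E
```

```text
t 28.57 pos [0.6507 0.1463 0.2214] phi 1.245 w 0.323 F [-0.1 -0.1 -1.8] j6 -1.1
[-0.005, -0.006, 0.214] [0.005, -0.003, 0.002]
```

View pics/z19side.png

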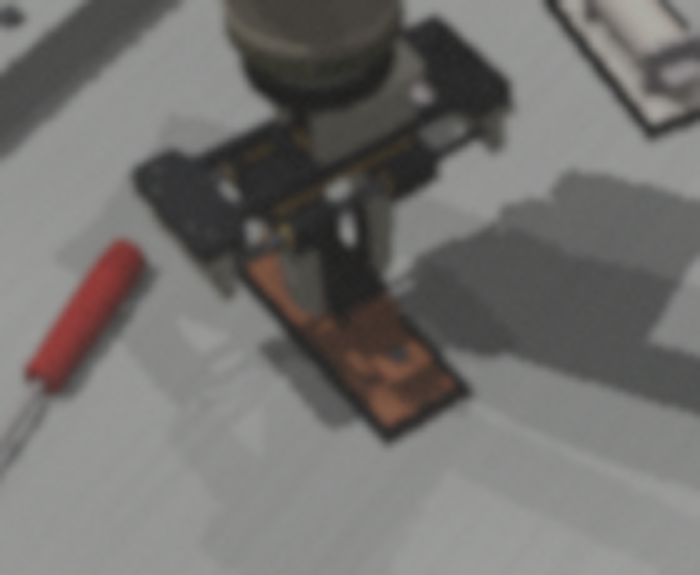

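Call:
jog_arm(slide=[[-0.005, -0.006, 0.08], [-0.005, -0.006, 0.14], [-0.005, -0.006, 0.18], [-0.005, -0.006, 0.21], [-0.005, -0.006, 0.21], [-0.005, -0.006, 0.21]], dr=[[0.005, 0, 0], [0.005, 0, 0], [0.005, 0, 0], [0.005, 0, 0], [0.005, 0, 0], [0.005, 0, 0]])

```text
time: 29.38
tool_pos: [0.6501, 0.146, 0.2002]
ee_rot: [[0.32, 0.947, 0.0], [0.947, -0.32, 0.002], [0.002, -0.0, -1.0]]
ft_force: [0.6, -0.8, -2.1]
width: 0.321
```

Call:
jog_arm(slide=[[0, 0, 0.012], [0, 0, 0.012], [0, 0, 0.012]], dr=[[0, 0, 0], [0, 0, 0], [0, 0, 0]])

```text
time: 29.75
tool_pos: [0.6502, 0.146, 0.1999]
ee_rot: [[0.32, 0.947, 0.001], [0.947, -0.32, 0.002], [0.002, 0.0, -1.0]]
ft_force: [-4.7, -0.9, 5.0]
width: 0.319
```

Call:
jog_arm(slide=[[0, 0, 0], [0, 0, 0], [0, 0, 0], [0, 0, 0]], dr=[[0, 0, 0], [0, 0, 0], [0, 0, 0], [0, 0, 0]], jaw=75)

```text
time: 30.25
tool_pos: [0.6502, 0.146, 0.1998]
ee_rot: [[0.32, 0.947, 0.001], [0.947, -0.32, 0.002], [0.002, 0.0, -1.0]]
ft_force: [1.0, -1.0, -0.4]
width: 0.695
```

Call:
jog_arm(slide=[[0, 0, -0.3], [0, 0, -0.9], [0, 0, -0.95], [0, 0, -0.95]], dr=[[0, 0, 0], [0, 0, 0], [0, 0, 0], [0, 0, 0]])

```text
time: 30.75
tool_pos: [0.6503, 0.1459, 0.2954]
ee_rot: [[0.32, 0.947, 0.002], [0.947, -0.32, 0.002], [0.002, 0.001, -1.0]]
ft_force: [-0.2, 0.3, -0.9]
width: 0.749
```

```bash
python3 plan.py .4403 -.110 .310 -.17; python3 - <<'E'
from h import *
im=viewer.snapshot("side")
cv2.imwrite("pics/side20.png",im[:,:,::-1])
s=cv2.resize(im[120:260,140:300],None,fx=4,fy=4,interpolation=cv2.INTER_CUBIC); cv2.imwrite(f"pics/z20side.png",s[:,:,::-1])
E
```

```text
t 30.75 pos [0.6503 0.1459 0.2954] phi 1.245 w 0.749 F [-0.2  0.3 -0.9] j6 -1.1
[-0.774, -0.293, -0.039] [0.002, -0.005, 0.676]
[-0.828, -0.006, -0.036] [-0.0, 0.0, 0.675]
[-0.778, 0.28, -0.037] [0.0, 0.0, 0.676]
[-0.633, 0.534, -0.036] [0.0, 0.0, 0.676]
```

View pics/z20side.png

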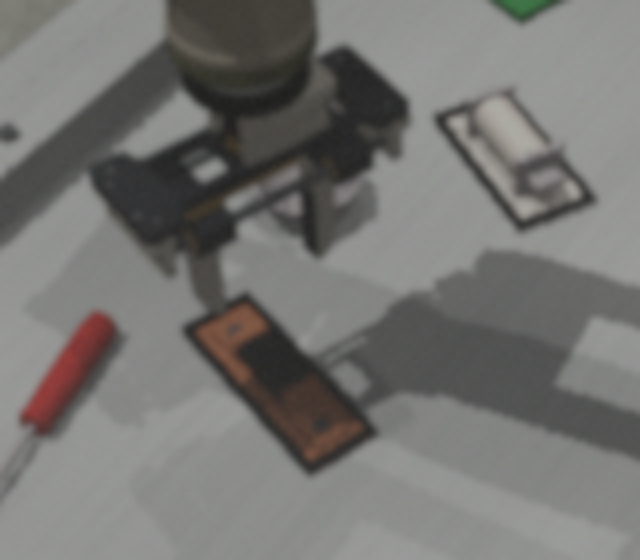

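The busbar is in the copper seat. I'll move to the plug and check all three from there.

Call:
jog_arm(slide=[[-0.774, -0.293, -0.039], [-0.774, -0.293, -0.039], [-0.774, -0.293, -0.039], [-0.774, -0.293, -0.039]], dr=[[0.002, -0.005, 0.676], [0.002, -0.005, 0.676], [0.002, -0.005, 0.676], [0.002, -0.005, 0.676]])

```text
time: 31.3
tool_pos: [0.5973, 0.0823, 0.2967]
ee_rot: [[0.626, 0.78, -0.004], [0.78, -0.626, -0.0], [-0.003, -0.003, -1.0]]
ft_force: [0.7, -0.1, -0.6]
width: 0.751
```

Call:
jog_arm(slide=[[-0.828, -0.006, -0.036], [-0.828, -0.006, -0.036], [-0.828, -0.006, -0.036], [-0.828, -0.006, -0.036]], dr=[[0, 0, 0.675], [0, 0, 0.675], [0, 0, 0.675], [0, 0, 0.675]])

```text
time: 31.8
tool_pos: [0.5459, 0.019, 0.3007]
ee_rot: [[0.855, 0.519, -0.003], [0.519, -0.855, 0.0], [-0.002, -0.002, -1.0]]
ft_force: [-0.6, 0.4, -0.0]
width: 0.749
```

Call:
jog_arm(slide=[[-0.778, 0.28, -0.037], [-0.778, 0.28, -0.037], [-0.778, 0.28, -0.037], [-0.778, 0.28, -0.037]], dr=[[0, 0, 0.676], [0, 0, 0.676], [0, 0, 0.676], [0, 0, 0.676]])

```text
time: 32.3
tool_pos: [0.4948, -0.0445, 0.3048]
ee_rot: [[0.981, 0.196, -0.002], [0.196, -0.981, 0.001], [-0.002, -0.001, -1.0]]
ft_force: [-0.1, 0.0, 0.2]
width: 0.749
```

```bash
python3 plan.py .4403 -.110 .310 -.17
```

```text
t 32.3 pos [ 0.4948 -0.0445  0.3048] phi 0.197 w 0.749 F [-0.1  0.   0.2] j6 -0.39
[-0.663, 0.535, -0.052] [-0.001, 0.004, 0.702]
```

Call:
jog_arm(slide=[[-0.663, 0.535, -0.052], [-0.663, 0.535, -0.052], [-0.663, 0.535, -0.052], [-0.663, 0.535, -0.052], [-0.663, 0.535, -0.052]], dr=[[0, 0.004, 0.702], [0, 0.004, 0.702], [0, 0.004, 0.702], [0, 0.004, 0.702], [0, 0.004, 0.702]])

```text
time: 32.92
tool_pos: [0.441, -0.1092, 0.31]
ee_rot: [[0.986, -0.165, -0.0], [-0.165, -0.986, 0.001], [-0.0, -0.001, -1.0]]
ft_force: [0.2, 0.1, 0.5]
width: 0.752
```

```bash
python3 plan.py .4403 -.110 .215 -.17; cat > chk.py <<'E'
from ov import *; import p0,sys
s=p0.seats; t=sys.argv[1]
M2={}
for k in('contactor','fuse','busbar'):
    M[k]=[[(x,y,z+.004) for x,y,z in P] for P in M[k]]
for n in("top","side"):
    im=viewer.snapshot(n); cv2.imwrite(f"pics/{n}_c{t}.png",im[:,:,::-1])
    overlay(n,im,{k:s[k+'_seat'] for k in('contactor','fuse','busbar')},f"pics/ov_{n}{t}.png",S=5,h=28)
E
python3 chk.py 1
```

```text
t 32.92 pos [ 0.441  -0.1092  0.31  ] phi -0.166 w 0.752 F [0.2 0.1 0.5] j6 -0.19
[-0.005, 0.01, 0.95] [-0.002, 0.001, 0.007]
```

View pics/ov_top1.png

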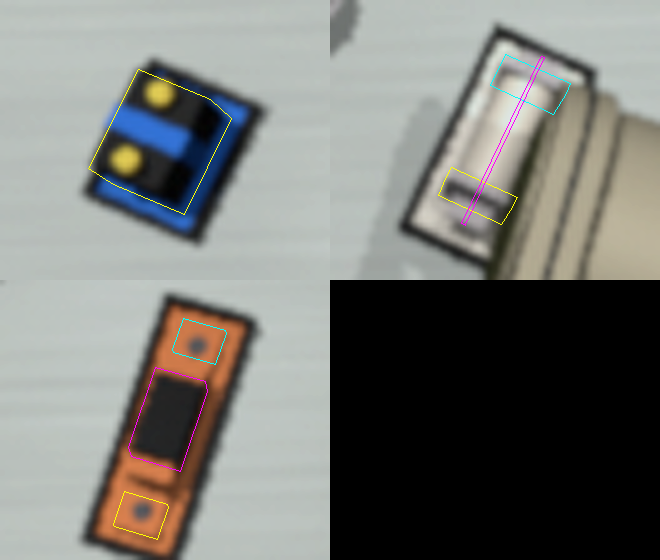

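View pics/ov_side1.png

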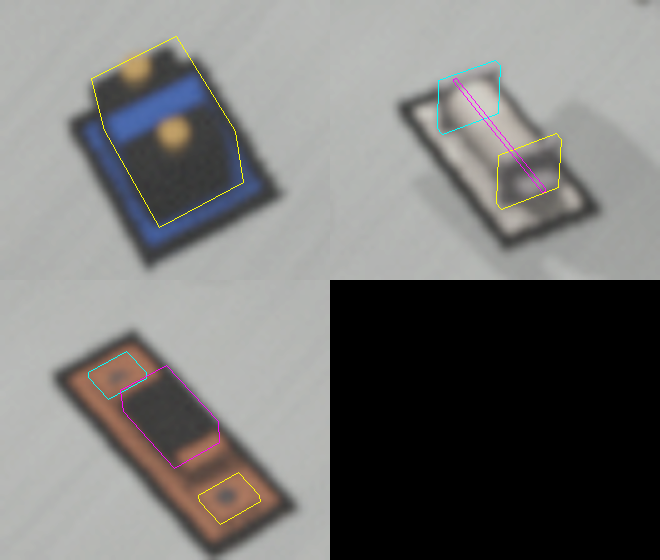

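View pics/side_c1.png

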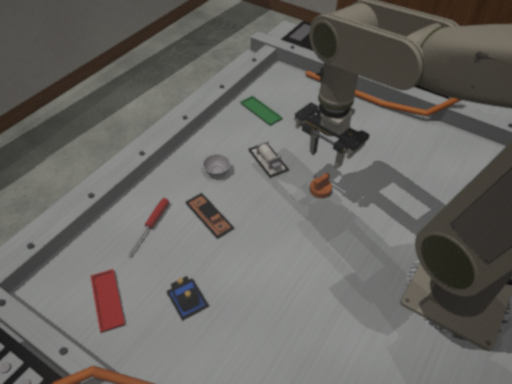

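All three overlays match the ideal seated poses within about 3 mm, and the bowl and screwdriver haven't moved. Now for the plug.

Call:
jog_arm(slide=[[-0.005, 0.01, 0.4], [-0.005, 0.01, 0.8], [-0.005, 0.01, 0.95], [-0.005, 0.01, 0.95], [-0.005, 0.01, 0.95]], dr=[[0, 0, 0.007], [0, 0, 0.007], [0, 0, 0.007], [0, 0, 0.007], [0, 0, 0.007]])

```text
time: 33.65
tool_pos: [0.441, -0.1104, 0.2165]
ee_rot: [[0.985, -0.17, 0.002], [-0.17, -0.985, -0.0], [0.002, -0.0, -1.0]]
ft_force: [-0.1, -0.5, 0.3]
width: 0.746
```

```bash
python3 plan.py .4403 -.110 .213 -.17; python3 - <<'E'
from h import *
im=viewer.snapshot("side")
s=cv2.resize(im[110:230,250:390],None,fx=5,fy=5,interpolation=cv2.INTER_CUBIC); cv2.imwrite(f"pics/z21side.png",s[:,:,::-1])
E
```

```text
t 33.65 pos [ 0.441  -0.1104  0.2165] phi -0.171 w 0.746 F [-0.1 -0.5  0.3] j6 -0.19
[-0.008, -0.003, 0.035] [-0.001, -0.004, -0.001]
```

View pics/z21side.png

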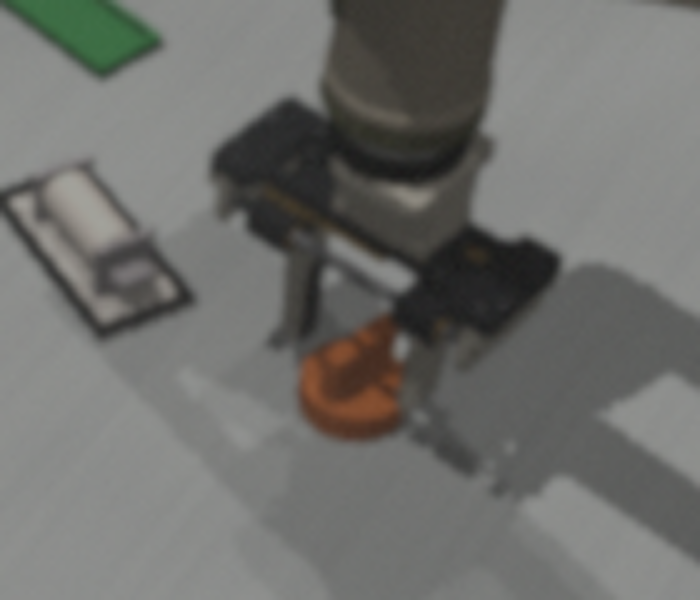

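Call:
jog_arm(slide=[[-0.008, 0, 0.035], [-0.008, 0, 0.035], [-0.008, 0, 0.035], [-0.008, 0, 0.035], [-0.008, 0, 0.035], [-0.008, 0, 0.035], [-0.008, 0, 0.035], [-0.008, 0, 0.035], [-0.008, 0, 0.035]], dr=[[0, 0, 0], [0, 0, 0], [0, 0, 0], [0, 0, 0], [0, 0, 0], [0, 0, 0], [0, 0, 0], [0, 0, 0], [0, 0, 0]], jaw=0, force=25)

```text
time: 34.83
tool_pos: [0.4402, -0.1103, 0.2132]
ee_rot: [[0.985, -0.17, 0.002], [-0.17, -0.985, -0.0], [0.002, -0.0, -1.0]]
ft_force: [-0.5, 1.6, 2.0]
width: 0.152
```

Call:
jog_arm(slide=[[0, 0, -0.3], [0, 0, -0.8], [0, 0, -0.95], [0, 0, -0.95]], dr=[[0, 0, 0], [0, 0, 0], [0, 0, 0], [0, 0, 0]])

```text
time: 35.33
tool_pos: [0.4404, -0.1104, 0.3086]
ee_rot: [[0.985, -0.17, 0.004], [-0.17, -0.985, -0.001], [0.004, 0.0, -1.0]]
ft_force: [1.1, 0.1, -2.0]
width: 0.143
```

```bash
python3 plan.py .542 -.380 .312 -.4; python3 - <<'E'
from h import *
im=viewer.snapshot("side")
s=cv2.resize(im[110:230,250:390],None,fx=5,fy=5,interpolation=cv2.INTER_CUBIC); cv2.imwrite(f"pics/z22side.png",s[:,:,::-1])
E
```

```text
t 35.33 pos [ 0.4404 -0.1104  0.3086] phi -0.171 w 0.143 F [ 1.1  0.1 -2. ] j6 -0.19
[0.487, 0.828, -0.009] [-0.0, -0.008, 0.146]
[0.548, 0.788, -0.011] [-0.0, -0.0, 0.146]
[0.607, 0.744, -0.012] [-0.0, -0.0, 0.146]
```

View pics/z22side.png

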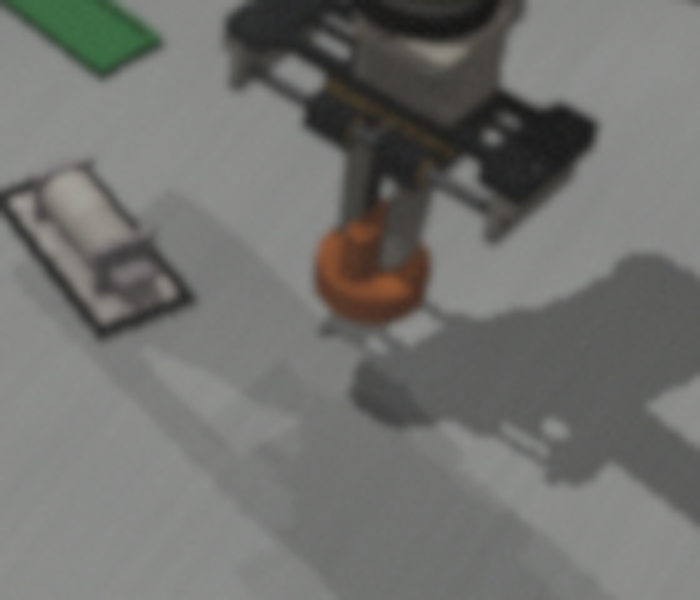

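Call:
jog_arm(slide=[[0.487, 0.828, -0.01], [0.487, 0.828, -0.01], [0.487, 0.828, -0.01], [0.487, 0.828, -0.01]], dr=[[0, -0.008, 0.146], [0, -0.008, 0.146], [0, -0.008, 0.146], [0, -0.008, 0.146]])

```text
time: 35.88
tool_pos: [0.4729, -0.1995, 0.3059]
ee_rot: [[0.969, -0.245, -0.006], [-0.245, -0.97, 0.003], [-0.006, -0.002, -1.0]]
ft_force: [-0.3, 0.8, -1.2]
width: 0.147
```

Call:
jog_arm(slide=[[0.548, 0.788, -0.011], [0.548, 0.788, -0.011], [0.548, 0.788, -0.011], [0.548, 0.788, -0.011]], dr=[[0, 0, 0.146], [0, 0, 0.146], [0, 0, 0.146], [0, 0, 0.146]])

```text
time: 36.38
tool_pos: [0.5064, -0.2879, 0.3057]
ee_rot: [[0.948, -0.318, -0.007], [-0.318, -0.948, 0.005], [-0.008, -0.002, -1.0]]
ft_force: [0.2, 0.7, -1.3]
width: 0.148
```

```bash
python3 plan.py .542 -.380 .312 -.4
```

```text
t 36.38 pos [ 0.5064 -0.2879  0.3057] phi -0.323 w 0.148 F [ 0.2  0.7 -1.3] j6 -0.28
[0.63, 0.76, -0.07] [-0.003, 0.016, 0.147]
```

Call:
jog_arm(slide=[[0.63, 0.76, -0.07], [0.63, 0.76, -0.07], [0.63, 0.76, -0.07], [0.63, 0.76, -0.07], [0.63, 0.76, -0.07]], dr=[[-0.003, 0.016, 0.147], [-0.003, 0.016, 0.147], [-0.003, 0.016, 0.147], [-0.003, 0.016, 0.147], [-0.003, 0.016, 0.147]])

```text
time: 37.0
tool_pos: [0.542, -0.3785, 0.3119]
ee_rot: [[0.922, -0.388, -0.0], [-0.388, -0.922, 0.001], [-0.001, -0.001, -1.0]]
ft_force: [-0.4, -0.3, -1.1]
width: 0.153
```

```bash
python3 plan.py .542 -.380 .236 -.4
```

```text
t 37.0 pos [ 0.542  -0.3785  0.3119] phi -0.399 w 0.153 F [-0.4 -0.3 -1.1] j6 -0.29
[0.007, 0.014, 0.759] [-0.001, 0.001, 0.002]
```

Call:
jog_arm(slide=[[0.007, 0.014, 0.35], [0.007, 0.014, 0.7], [0.007, 0.014, 0.76], [0.007, 0.014, 0.76], [0.007, 0.014, 0.76]], dr=[[0, 0, 0], [0, 0, 0], [0, 0, 0], [0, 0, 0], [0, 0, 0]])

```text
time: 37.62
tool_pos: [0.5428, -0.3803, 0.2383]
ee_rot: [[0.922, -0.388, 0.002], [-0.388, -0.922, -0.001], [0.002, 0.0, -1.0]]
ft_force: [0.3, -0.2, -0.8]
width: 0.149
```

```bash
python3 plan.py .542 -.380 .2175 -.4; python3 - <<'E'
from h import *
im=viewer.snapshot("side")
s=cv2.resize(im[60:180,260:400],None,fx=5,fy=5,interpolation=cv2.INTER_CUBIC); cv2.imwrite(f"pics/z23side.png",s[:,:,::-1])
im=viewer.snapshot("top")
s=cv2.resize(im[140:260,340:480],None,fx=5,fy=5,interpolation=cv2.INTER_CUBIC); cv2.imwrite(f"pics/z23top.png",s[:,:,::-1])
E
```

```text
t 37.62 pos [ 0.5428 -0.3803  0.2383] phi -0.399 w 0.149 F [ 0.3 -0.2 -0.8] j6 -0.29
[-0.009, 0.0, 0.208] [0.0, -0.005, 0.003]
```

View pics/z23side.png

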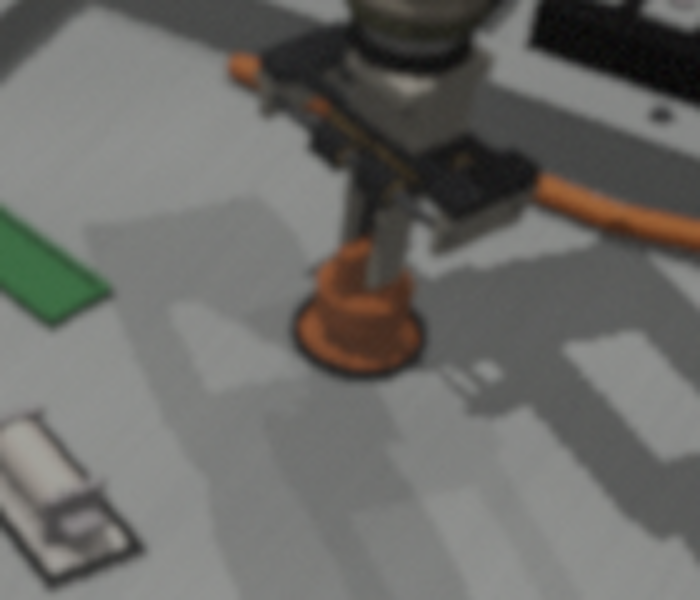

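The plug is centred above the orange seat at (360,325 in the crop). I'll lower it.

Call:
jog_arm(slide=[[-0.006, 0, 0.08], [-0.006, 0, 0.14], [-0.006, 0, 0.18], [-0.006, 0, 0.205], [-0.006, 0, 0.205], [-0.006, 0, 0.205]], dr=[[0, -0.005, 0], [0, -0.005, 0], [0, -0.005, 0], [0, -0.005, 0], [0, -0.005, 0], [0, -0.005, 0]])

```text
time: 38.48
tool_pos: [0.5422, -0.3802, 0.2174]
ee_rot: [[0.922, -0.388, -0.0], [-0.388, -0.922, -0.0], [-0.0, 0.0, -1.0]]
ft_force: [0.2, -0.2, -1.9]
width: 0.15
```

Call:
jog_arm(slide=[[0, 0, 0.01], [0, 0, 0.01], [0, 0, 0.01]], dr=[[0, 0, 0], [0, 0, 0], [0, 0, 0]])

```text
time: 38.85
tool_pos: [0.5423, -0.3803, 0.2172]
ee_rot: [[0.922, -0.388, -0.0], [-0.388, -0.922, -0.0], [-0.0, 0.0, -1.0]]
ft_force: [-3.1, 3.0, 5.3]
width: 0.151
```

Call:
jog_arm(slide=[[0, 0, 0], [0, 0, 0], [0, 0, 0], [0, 0, 0]], dr=[[0, 0, 0], [0, 0, 0], [0, 0, 0], [0, 0, 0]], jaw=60)

```text
time: 39.35
tool_pos: [0.5422, -0.3803, 0.2171]
ee_rot: [[0.922, -0.388, -0.0], [-0.388, -0.922, -0.0], [-0.0, 0.0, -1.0]]
ft_force: [0.1, -0.4, 0.5]
width: 0.53
```

Call:
jog_arm(slide=[[0, 0, -0.3], [0, 0, -0.9], [0, 0, -1], [0, 0, -1]], dr=[[0, 0, 0], [0, 0, 0], [0, 0, 0], [0, 0, 0]])

```text
time: 39.85
tool_pos: [0.5426, -0.3805, 0.3184]
ee_rot: [[0.922, -0.388, 0.002], [-0.388, -0.922, -0.002], [0.002, 0.001, -1.0]]
ft_force: [-0.4, -1.4, -0.7]
width: 0.594
```

Call:
jog_arm(slide=[[0, 0.9, -0.5], [0, 0.9, -0.5], [0, 0.9, -0.5], [0, 0.9, -0.5]], dr=[[0, 0, 0], [0, 0, 0], [0, 0, 0], [0, 0, 0]])

```text
time: 40.35
tool_pos: [0.5073, -0.4628, 0.3657]
ee_rot: [[0.921, -0.389, -0.001], [-0.389, -0.921, 0.001], [-0.001, -0.001, -1.0]]
ft_force: [-0.7, -0.0, -0.2]
width: 0.597
```

```bash
cat > chk2.py <<'E'
from ov import *; import p0
s=p0.seats
for k in('contactor','fuse','busbar','plug'):
    M[k]=[[(x,y,z+.004) for x,y,z in P] for P in M[k]]
po={k:s[k+'_seat'] for k in('contactor','fuse','busbar','plug')}; po['plug']=(.542,-.38,-.4+1.571)
for n in("top","side"):
    im=viewer.snapshot(n); cv2.imwrite(f"pics/{n}_f.png",im[:,:,::-1])
    overlay(n,im,po,f"pics/ov_{n}f.png",S=5,h=28)
print(arm.sense()['time'],arm.sense()['tool_pos'])
E
python3 chk2.py
```

```text
40.45 [ 0.50776094 -0.46209118  0.36593756]
```

View pics/ov_topf.png

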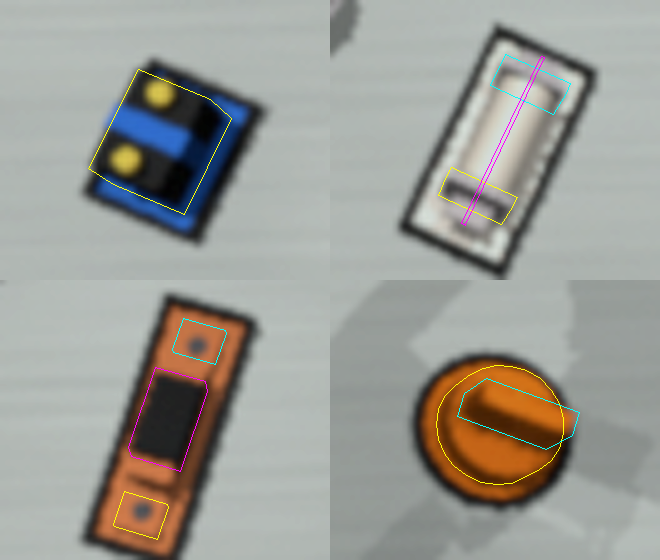

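View pics/ov_sidef.png

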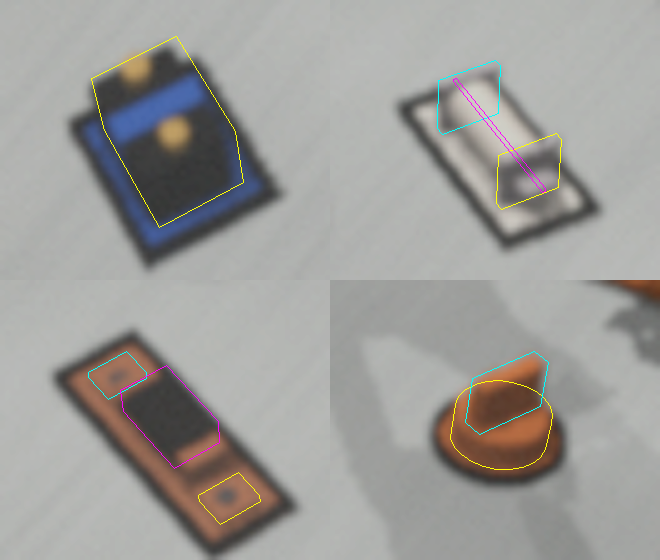

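View pics/top_f.png

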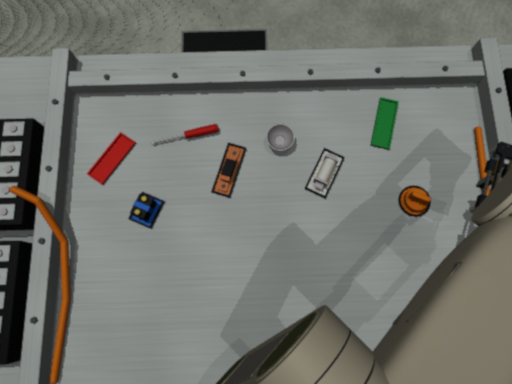

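All four parts are seated and match their ideal poses within about 3 mm. The bowl, screwdriver and decoys are where they were, and the arm is clear. I'll hand the job in.

```bash
python3 -c "
from cell import arm
print(arm.close_job())"
```

```text
the job is handed in; nothing more can be done
None
```

I placed the contactor, fuse and busbar in their blue, white and copper seats. With those three seated, I put the orange plug upright in its round seat. I handed the job in at about 40 s; no verdict is reported.

- **Final check:** with ideal seated poses drawn over both camera views, all four parts looked flat, squared up and within about 3 mm of centre. I judged that by eye and did not fit the poses numerically.
- **Setting down:** each part was lowered until the wrist force showed contact, at most about 6 N, and only then released.
- **Untouched items:** the bowl, the screwdriver and the red and green look-alikes are in the same places in the last picture. The gripper was clear of everything.
- **Disagreements:** the two cameras differed by about 4 mm in x and y, so I used the average of both. The side view gave a contactor angle about 0.13 rad off the top view, so I used the top one.

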